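Put the bench kit back in its fitted trays

TASK

The three things on the fitted wooden trays have been mixed up: each is on the tray of another. Put each into the tray made for it, lying flat on the floor of the tray, about in the middle and lengthwise: the tape measure (standing upright) in the smallest tray, the shorter, wider wooden sanding block in the widest, the long narrow oak block in the longest; use the empty rubber mat as a free spot on the way. Leave the two spanners lying between the trays and the jar of nails where they are.

Things in the scene. Friction and masses are not known exactly. Their poses are not given: they have to be found in the camera images.
- sanding_block: Sanding block, a plain brown wooden-looking block, shorter and wider than the oak one, 63 x 116 x 29 mm (x, y, z), origin at the centre of its underside, z up. Starts perched crosswise on the rim of tray_small. About 0.09 kg.
- oak_block: Oak tapping block, a plain long bar of wood 45 x 150 x 30 mm (x, y, z), origin at the centre of its underside, z up. Starts perched crosswise on the rim of tray_wide. About 0.13 kg.
- tape_measure: Tape measure in its case, standing upright, yellow and black. 39 mm thick (x), 86 mm long (y) with the tape hook that sticks out at the -y end, 60 mm tall. Origin on its underside, at the middle of the 86 mm; z up. The flat-sided case proper spans x -18 to +19 mm and y -27 to +43 mm, so grip it across x at about y = +8 mm. Starts standing on the floor of tray_long. About 0.28 kg.
- tray_small: Fixed shallow tray of pale wood, open on top, long side along its y. Inside 59 x 106 mm (x by y), rim 6 mm thick all round, so 71 x 118 mm outside; floor 3 mm above the bench, rim top 10 mm above the bench. Origin under its centre, on the bench (z = 0), z up. The smallest of the three trays: home of the tape measure.
- tray_wide: Fixed shallow tray of pale wood, open on top, long side along its y. Inside 83 x 136 mm (x by y), rim 6 mm thick all round, so 95 x 148 mm outside; floor 3 mm above the bench, rim top 10 mm above the bench. Origin under its centre, on the bench (z = 0), z up. The widest tray: home of the sanding block.
- tray_long: Fixed shallow tray of pale wood, open on top, long side along its y. Inside 65 x 170 mm (x by y), rim 6 mm thick all round, so 77 x 182 mm outside; floor 3 mm above the bench, rim top 10 mm above the bench. Origin under its centre, on the bench (z = 0), z up. The longest, narrow tray: home of the oak block.
- bench_mat: Fixed flat black rubber mat, 100 x 160 x 3 mm (x, y, z), empty at the start: a free spot to set something down meanwhile. Origin under its centre, on the bench; its upper face is 3 mm above the bench.
- spanner_large: Bystander, to be left where it is. Flat steel combination spanner 28 x 197 x 8 mm, lying along its y on the bench between the trays; origin at the centre of its underside.
- spanner_small: Bystander, to be left where it is. Flat steel combination spanner 24 x 162 x 8 mm, lying along its y on the bench between the trays; origin at the centre of its underside.
- nail_jar: Bystander, to be left where it is. Jar of nails with a red lid, 62 mm across, 82 mm tall, standing behind the trays; origin at the centre of its underside.

How it is judged:
By the outcome, as a careful person would: the job done as asked, in the order asked, and still so for the second after the job is handed in, with the robot touching nothing.
It also fails if it takes over 109 s, if anything falls off the work surface, if the arm or the gripper's body presses on something with over 40 N, if the wrist force passes 120 N, or if a joint passes its speed limit or range.

ROBOT

A 6-joint arm with a two-finger parallel gripper is mounted at the origin on a cart in front of the work surface, level with it; the furniture and walls round the work are solid. World frame = base frame: x ahead of the robot, y to its left, z up, the work surface at z = 0. Lengths are in mm, angles in rad, forces in N, time in s.
With the tool pointing down it reaches from about 375 to 975 mm from the base axis. Payload 3.8 kg.
Tool frame: the origin (TCP) lies midway between the tips of the shut fingers; the grasp point (between the pads) lies 19 mm behind it (manip.tcp_to_grasp is the distance from the TCP to the grasp point, in mm); x points along the fingers, z is the direction in which the jaws open and shut, and the axes are right-handed (so a half turn about x gives the same grasp; the last joint's range is limited). The gripper opens to 88 mm and grips with 3 to 60 N. Pads are 18 mm wide; open, the fingers measure 123 mm over their backs; the gripper's body (75 mm by 187 mm) begins 45 mm behind the grasp point.
Start: joints at [1.172, 0.264, 1.604, -0, 1.274, -0.037], TCP at [238.919, 631.297, 238.706] pointing down, gripper open.
Joint ranges: [-2.63, 2.63], [-0.94, 2.18], [0.31, 2.57], [-1.31, 4.45], [0, 2.66], [-2.55, 2.55]. Speed limits (rad/s): [2.57, 2.57, 3.14, 3.14, 3.14, 3.14].

INTERFACE

Orientations are given as a unit quaternion [w, x, y, z].
In Python, from rig import manip gives the robot as it stands.
- The arm moves only by the tool carry_out, never from a script. Its arguments are lists of equal length, an entry for each row: "slide": the shift along the tool's x, y, z in units of 25 mm (1.0 is 25 mm), a list of three; "twist": the turn, a rotation vector about the tool's x, y, z in units of 6 degrees (1.0 is 6 degrees), a list of three. In form: {"slide": [[dx, dy, dz], ...], "twist": [[rx, ry, rz], ...]}. A call has 1 to 8 rows; each row is the pose to reach, as a shift and turn from the pose measured when the call began, along the tool's axes at that moment; what a row does not reach only later rows make up. A row lasts 1/10 s, in which the tool goes at most 50 mm and 8.59 degrees, less where a joint would pass 70% of its speed; a pose out of reach is approached as far as the arm can. A call with a gripper value outside its range is refused whole. "claw" is the closure, from -1 (fully open) to 1 (shut), set as the call begins (left out, the last holds). The fingers move at their own pace and stop on an object; "force" is the grip in N (left out, the last holds). Time passes only in rows, so rows that repeat a pose let the fingers close. It gives the time, the measured TCP pose, the force and the opening at its end, in the units of the state.
- manip.read_state(): the state, without advancing time (a new reading comes with each control period).
- manip.camera(name): name is "scene" or "top" or "wrist"; returns a dict with "image" (480x640x3 uint8, blue, green, red), "intrinsics" (3x3 intrinsics, pixels), "dist" ([k1, k2, p1, p2, k3] as OpenCV has them; the pictures are not rectified), "cam_to_world" (4x4, takes a point from camera to world coordinates); the wrist camera has in their place "tool_from_camera" (4x4, takes a point from camera to tool coordinates, whose origin is the TCP and whose axes are the tool frame's). Camera axes: x right, y down, z forward; pixel columns grow to the right and rows downward; lengths in mm; the calibration is good to about 2 mm. A picture is of the moment at which its call begins: read the wrist's pose just before it. There is no depth.
- manip.close_job(): hands the job in, once; it reports no verdict.
Trained networks look in a picture, given as the dict that the camera call returned (one of the last four; its "shot" number tells which), for a name from the list of things; names that differ only in an ending like _2 or _b are one class to them, and where a whole thing is asked for, a point or a joint stands for the part that bears it (a point fixed in the world has none). Each returns a list of dicts, best first, with "p" (0 to 1); they miss things now and then, are a little off and sometimes report something else, mostly with a low value. They report only what shows in the picture. A call takes as long as a camera call.
- manip.find_in(picture, target): "box" ([left, top, right, bottom] in pixels, round what is visible of it).
- manip.landmark_of(picture, target): "position" ([column, row] in pixels: a listed point, or the origin of a listed thing).
The state is a dict: "time": time; "joint_positions": joint angles; "joint_velocities": joint speeds; "effort": joint torques, N m; "tool_pos": TCP position; "tool_rot": TCP orientation; "wrist_force": force on the tool from outside, world axes, zero at the start; "moment": the same for the moment, N m; "gripper_width": finger opening in mm.
Only numpy, scipy, OpenCV 4.12 (cv2) and the standard library are available. Lean on these libraries where they do the work, as an engineer would, in place of code of your own. Each camera call takes 0.05 s, during which the arm holds its last target.

## Working session

There is one attempt and no reset: what is moved stays moved. The work goes in short steps, Python scripts to look and compute and a tool call to move; the robot and the scene stay as the last step left them, time stands still between calls to the robot, and variables do not carry over. Pictures are saved under pics/ and viewed, and the job is handed in when it is done.

Besides the shell and the picture viewer there is one more tool, called after "Emit:" in YAML: its name, and indented under it one key for each argument. carry_out: Moves the arm, as the interface text tells. Its arguments: {"type":"object","properties":{"slide":{"type":"array","items":{"type":"array","items":{"type":"number"}}},"twist":{"type":"array","items":{"type":"array","items":{"type":"number"}}},"claw":{"type":"number"},"force":{"type":"number"}},"required":["slide","twist"]}

```bash
ls; mkdir -p pics; python3 - <<'E'
from rig import manip
import cv2
print(manip.read_state())
for n in ["top","scene"]:
    p=manip.camera(n); cv2.imwrite(f"pics/{n}0.png",p["image"])
    print(n,p["intrinsics"],p["dist"],p["cam_to_world"])
    for t in ["sanding_block","oak_block","tape_measure","tray_small","tray_wide","tray_long","bench_mat"]:
        print(t,[(x["box"],round(x["p"],2)) for x in manip.find_in(p,t)[:2]],[(x["position"],round(x["p"],2)) for x in manip.landmark_of(p,t)[:2]])
E
```

```text
pics
{'time': 0.0, 'joint_positions': array([ 1.17211007e+00,  2.64753081e-01,  1.60536881e+00, -3.66750638e-05,
        1.27369704e+00, -3.68877840e-02]), 'joint_velocities': array([ 9.96235855e-04,  3.73531820e-05, -9.88548806e-04, -1.15033764e-03,
       -4.65386698e-04,  2.43202787e-04]), 'effort': array([ 3.33478411e-04, -5.02126551e+01, -3.56869698e+01,  7.29982182e-02,
        2.97106546e-02, -1.57491240e-04]), 'tool_pos': array([238.64980515, 630.64392556, 237.39085969]), 'tool_rot': array([ 0.58113872, -0.40232055,  0.58245275,  0.40145332]), 'wrist_force': array([ 0.29602546,  0.27977568, -0.27756084]), 'moment': array([0.01171044, 0.05851938, 0.00469529]), 'gripper_width': 88.1806019384753}
top [[554.95605179   0.         318.726597  ]
 [  0.         554.95605179 236.33640819]
 [  0.           0.           1.        ]] [-0.08119249  0.          0.          0.          0.        ] [[-5.03774843e-03 -9.91061051e-01  1.33313967e-01  3.94599313e+02]
 [-9.99859636e-01  7.12242442e-03  1.51650736e-02  1.25211154e+02]
 [-1.59790325e-02 -1.33218856e-01 -9.90957823e-01  1.26197019e
[... 1088 characters left out ...]
0e+02]
 [ 0.00000000e+00  0.00000000e+00  0.00000000e+00  1.00000000e+00]]
sanding_block [([395.9, 331.5, 479.4, 398.1], 0.83)] [([434.5, 365.9], 0.78)]
oak_block [([296.1, 275.5, 369.2, 349.9], 0.91)] [([330.1, 313.2], 0.86)]
tape_measure [([238.1, 243.7, 277.0, 283.6], 0.55), ([280.6, 280.0, 375.8, 366.2], 0.43)] [([259.0, 268.6], 0.71)]
tray_small [([400.9, 331.1, 464.9, 407.7], 0.59)] [([432.3, 368.4], 0.59)]
tray_wide [([281.2, 279.3, 374.8, 367.2], 0.94), ([360.3, 299.3, 420.5, 365.1], 0.52)] [([329.8, 322.8], 0.83)]
tray_long [([217.9, 225.9, 299.7, 305.9], 0.88)] [([258.1, 262.0], 0.59), ([331.1, 313.0], 0.55)]
bench_mat [([156.2, 186.4, 233.1, 241.7], 0.58)] [([196.7, 215.5], 0.85)]
```

```bash
python3 - <<'E'
import cv2
im=cv2.imread("pics/top0.png")[200:340,150:500]
cv2.imwrite("pics/top0c.png",cv2.resize(im,(800,320),interpolation=cv2.INTER_CUBIC))
E
```

```text
(no output)
```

View pics/top0.png

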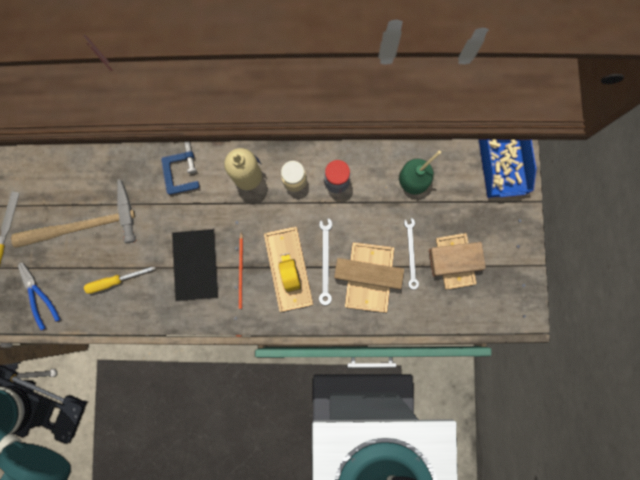

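View pics/scene0.png

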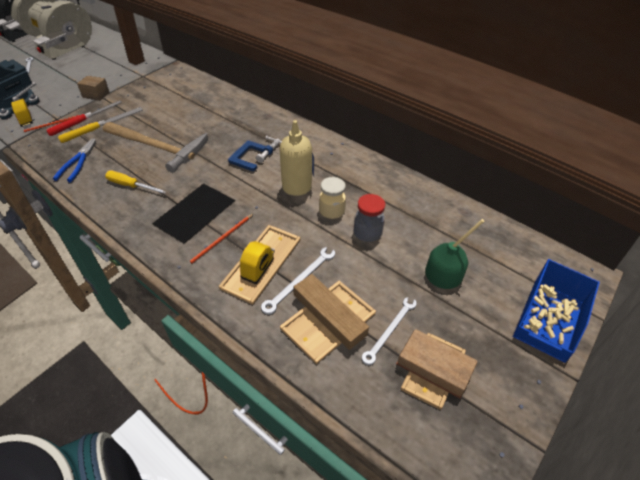

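The top view shows the mat at about (195,265) and the tape in tray_long at (288,270). The oak block lies across tray_wide at (369,275), the sanding block across tray_small at (457,259), and the jar is at (337,175). Next I'll convert these to rough world positions.

```bash
cat > h.py <<'E'
import numpy as np, cv2
from scipy.spatial.transform import Rotation as R
from rig import manip
def T_state(s):
    T=np.eye(4); q=s["tool_rot"]; T[:3,:3]=R.from_quat([q[1],q[2],q[3],q[0]]).as_matrix(); T[:3,3]=s["tool_pos"]; return T
def shot(n):
    s=manip.read_state(); p=manip.camera(n)
    p["C"]=p["cam_to_world"] if n!="wrist" else T_state(s)@p["tool_from_camera"]
    return p,s
def w(p,px,z):
    u=cv2.undistortPoints(np.array(px,float).reshape(-1,1,2),p["intrinsics"],np.array(p["dist"])).reshape(-1,2)
    d=np.c_[u,np.ones(len(u))]@p["C"][:3,:3].T; o=p["C"][:3,3]
    return o+d*((z-o[2])/d[:,2])[:,None]
def proj(p,X):
    Ci=np.linalg.inv(p["C"]); return cv2.projectPoints(np.array(X,float).reshape(-1,3),cv2.Rodrigues(Ci[:3,:3])[0],Ci[:3,3],p["intrinsics"],np.array(p["dist"]))[0].reshape(-1,2)
def rect(x,y,yaw,sx,sy,z):
    c,s=np.cos(yaw),np.sin(yaw)
    return np.array([[x+c*a-s*b,y+s*a+c*b,z] for a,b in [(-sx/2,-sy/2),(sx/2,-sy/2),(sx/2,sy/2),(-sx/2,sy/2)]])
def plan(pos,yaw,s=None):
    """shift/twist for tool pointing down at pos, jaw axis (tool z) at angle yaw or yaw+pi in xy"""
    s=s or manip.read_state(); T=T_state(s); best=None
    for k in (0,np.pi):
        zz=np.array([np.cos(yaw+k),np.sin(yaw+k),0]); xx=np.array([0,0,-1.]); M=np.c_[xx,np.cross(zz,xx),zz]
        rv=R.from_matrix(T[:3,:3].T@M).as_rotvec()
        if best is None or np.linalg.norm(rv)<np.linalg.norm(best): best=rv
    return (T[:3,:3].T@(np.array(pos)-T[:3,3])/25).round(3), (np.degrees(best)/6).round(3)
E
python3 - <<'E'
from h import *
np.set_printoptions(suppress=True,precision=1)
for n in("top","scene"):
    p,s=shot(n)
    for t,z in dict(sanding_block=10,oak_block=10,tape_measure=3,tray_small=0,tray_wide=0,tray_long=0,bench_mat=0,spanner_large=0,spanner_small=0,nail_jar=0).items():
        r=manip.landmark_of(p,t)
        print(n,t,[(w(p,x["position"],z)[0],round(x["p"],2)) for x in r[:2]])
    if n=="top": im=cv2.resize(p["image"][215:325,150:500],None,fx=2.25,fy=2.25,interpolation=cv2.INTER_CUBIC)
p,s=shot("wrist"); print(p["tool_from_camera"],p["intrinsics"]); cv2.imwrite("pics/w0.png",p["image"])
print(T_state(s)[:3,:3])
print(plan([480,60,330],0,s))
E
```

```text
top sanding_block [(array([ 511.7, -163.2,   10. ]), 0.95)]
top oak_block [(array([474.1,  34.4,  10. ]), 0.71), (array([529.1, -60.2,  10. ]), 0.33)]
top tape_measure [(array([478.6, 220.4,   3. ]), 0.97), (array([465.9,  39. ,   3. ]), 0.45)]
top tray_small [(array([ 501.1, -170.9,    0. ]), 0.92)]
top tray_wide [(array([476.7,  32. ,   0. ]), 0.58)]
top tray_long []
top bench_mat [(array([500.7, 423.3,   0. ]), 0.91)]
top spanner_large [(array([516.2, 134.1,   0. ]), 0.93), (array([467.7,  35.4,   0. ]), 0.51)]
top spanner_small [(array([524.7, -60.6,   0. ]), 0.71), (array([518.5, 136.8,   0. ]), 0.49)]
top nail_jar [(array([704.8, 110.1,   0. ]), 0.95)]
scene sanding_block [(array([ 509.9, -167. ,   10. ]), 0.96), (array([464.6,  26.9,  10. ]), 0.3)]
scene oak_block []
scene tape_measure [(array([472.2, 198. ,   3. ]), 0.94), (array([522., -67.,   3.]), 0.29)]
scene tray_small [(array([ 508.1, -163.5,    0. ]), 0.7)]
scene tray_wide [(array([472.1,  27.6,   0. ]), 0.66)]
scene tray_long [(array([486.9, 211.1,   0. ]), 0.94), (array([506.4, 126.8,   0. ]), 0.16)]
scene bench_mat [(array([497.8, 414.1,   0. ]), 0.82)]
scene spanner_large [(array([508.7, 127.8,   0. ]), 0.57)]
scene spanner_small [(array([527.3, -71.4,   0. ]), 0.77), (array([497.2, 414.4,   0. ]), 0.43)]
scene nail_jar [(array([688.2,  99.6,   0. ]), 0.62)]
[[  -0.    -0.3    1.  -145.8]
 [   0.    -1.    -0.3   68.3]
 [   1.     0.     0.    -0.1]
 [   0.     0.     0.     1. ]] [[367.9   0.  321.2]
 [  0.  367.9 249.3]
 [  0.    0.    1. ]]
[[ 0.  -0.9  0.4]
 [-0.   0.4  0.9]
 [-1.  -0.  -0. ]]
(array([ -3.7, -17.1, -18. ]), array([11.5, -0. ,  0. ]))
```

View pics/w0.png

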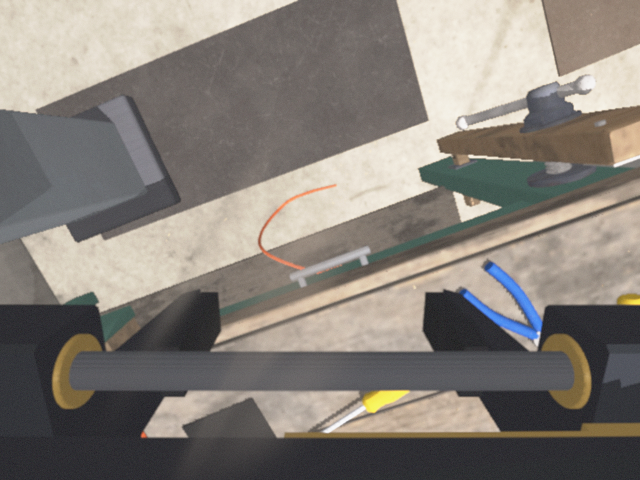

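```bash
python3 - <<'E'
from h import *
np.set_printoptions(suppress=True,precision=1)
t,_=shot("top"); s,_=shot("scene")
for z in (0,100,200,300,400,500,600):
    X=w(t,[(150,142),(320,140),(580,136)],z); print(z,X[:,:2].tolist(),proj(s,X).tolist())
def line(a,b,x): return a[1]+(b[1]-a[1])*(x-a[0])/(b[0]-a[0])
st,_=shot("wrist"); print(st["tool_from_camera"])
E
```

```text
0 [[794.2704733782521, 545.8207963468021], [793.3025136358731, 140.3703752671262], [801.4555198660922, -480.1836172213136]] [[250.18423441818635, 131.84918079881055], [377.35776204975485, 198.93301149459623], [653.2341181866775, 346.632958267388]]
100 [[762.6000613216218, 512.4911944146204], [761.708803845835, 139.1691407927506], [769.2157562888789, -432.21142465870196]] [[246.91631426920407, 108.40287787160281], [374.4152222994703, 171.70444533494825], [654.6835888946074, 315.30732480056304]]
200 [[730.9296492649914, 479.1615924824389], [730.1150940557966, 137.96790631837501], [736.9759927116655, -384.2392320960903]] [[243.0583836371408, 80.3800042076403], [370.79538214457045, 138.86128825337747], [655.831479205423, 276.6015071326777]]
300 [[699.2592372083611, 445.8319905502573], [698.5213842657583, 136.7666718439994], [704.7362291344522, -336.2670395334786]] [[238.4578704034601, 46.422826384286935], [366.2534353296761, 98.64157400511002], [656.2983763123075, 227.9132844543188]]
400 [[667.5888251517308, 412.50238861807566], [666.9276744757201, 135.56543736962382], [672.4964655572389, -288.29484697086707]] [[232.92614022638276, 4.6844370459059235], [360.42301435283787, 48.60296742021484], [655.3117277329147, 165.51935022527204]]
500 [[635.9184130951005, 379.17278668589404], [635.333964685682, 134.3642028952482], [640.2567019800256, -240.32265440825543]] [[226.26291837738614, -47.25777341312781], [352.74445646874125, -14.530929664632765], [651.2040337713487, 84.29281511406262]]
600 [[604.2480010384703, 345.8431847537124], [603.7402548956437, 133.16296842087263], [608.0169384028122, -192.35046184564382]] [[218.3928115901217, -112.0856712310866], [342.36580339813935, -94.48401170293445], [640.0532205503947, -21.461026134307502]]
[[  -0.    -0.3    1.  -145.8]
 [   0.    -1.    -0.3   68.3]
 [   1.     0.     0.    -0.1]
 [   0.     0.     0.     1. ]]
```

```bash
python3 - <<'E'
import cv2
im=cv2.imread("pics/top0.png")[210:325,160:500]
cv2.imwrite("pics/top0c.png",cv2.resize(im,None,fx=2.35,fy=2.35,interpolation=cv2.INTER_CUBIC))
E
```

```text
(no output)
```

View pics/top0c.png

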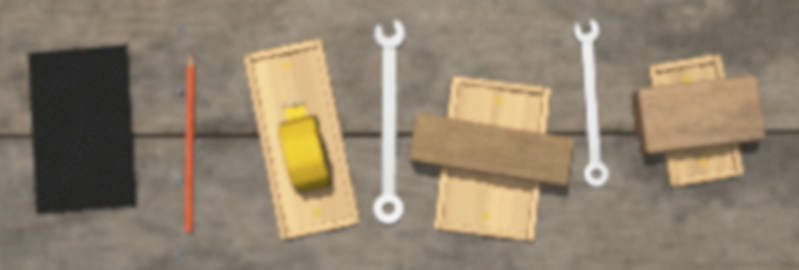

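```bash
python3 - <<'E'
from h import *
print(plan([580,300,260],np.pi/2))
E
```

```text
(array([ -0.851, -17.451,  -7.564]), array([-3.455, -0.   , -0.   ]))
```

Emit:
carry_out:
  slide:
    - [-0.85,-17.45,-7.56]
    - [-0.85,-17.45,-7.56]
    - [-0.85,-17.45,-7.56]
    - [-0.85,-17.45,-7.56]
    - [-0.85,-17.45,-7.56]
    - [-0.85,-17.45,-7.56]
    - [-0.85,-17.45,-7.56]
    - [-0.85,-17.45,-7.56]
  twist:
    - [-3.45,0,0]
    - [-3.45,0,0]
    - [-3.45,0,0]
    - [-3.45,0,0]
    - [-3.45,0,0]
    - [-3.45,0,0]
    - [-3.45,0,0]
    - [-3.45,0,0]

```text
time: 3.6
tool_pos: [526.0, 352.2, 256.9]
tool_rot: [0.5, -0.5, 0.5, 0.5]
wrist_force: [0.4, 0.9, 0.0]
gripper_width: 88.0
```

```bash
python3 - <<'E'
from h import *
s=manip.read_state(); print(s['tool_pos'],plan([580,300,260],np.pi/2))
E
```

```text
[526.01974839 352.21020599 256.89879846] (array([-0.124, -2.16 , -2.087]), array([-0.005,  0.004,  0.005]))
```

Emit:
carry_out:
  slide:
    - [-0.12,-2.16,-2.1]
    - [-0.12,-2.16,-2.1]
    - [-0.12,-2.16,-2.1]
    - [-0.12,-2.16,-2.1]
  twist:
    - [0,0,0]
    - [0,0,0]
    - [0,0,0]
    - [0,0,0]

```text
time: 4.0
tool_pos: [580.1, 299.3, 259.8]
tool_rot: [0.501, -0.499, 0.5, 0.5]
wrist_force: [0.4, -0.6, 0.6]
gripper_width: 88.0
```

```bash
python3 - <<'E'
from h import *
import pickle
p,s=shot("wrist"); cv2.imwrite("pics/w1.png",p["image"]); pickle.dump((p,s),open("w1.pkl","wb"))
print(s["tool_pos"],s["time"],plan([580,20,260],np.pi/2))
for t in ["sanding_block","oak_block","tape_measure","tray_wide","tray_long","bench_mat"]:
    print(t,[(x["box"],round(x["p"],2)) for x in manip.find_in(p,t)[:1]])
E
```

```text
[580.13912157 299.29640189 259.7683705 ] 4.0 (array([ -0.019,  -0.028, -11.201]), array([-0.008,  0.008, -0.003]))
sanding_block []
oak_block [([175.0, 22.5, 295.3, 222.3], 0.62)]
tape_measure [([194.7, 66.0, 258.0, 162.5], 0.62)]
tray_wide [([4.0, 19.3, 109.1, 186.0], 0.81)]
tray_long [([175.5, 23.3, 295.2, 221.5], 0.67)]
bench_mat [([393.9, 54.0, 495.7, 218.6], 0.71)]
```

View pics/w1.png

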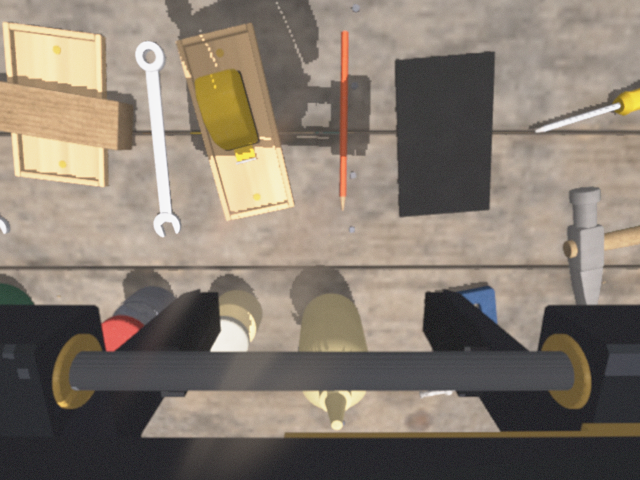

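The wrist view shows tray_long (corners about (178,42), (250,24), (294,207), (228,220)). The tape is inside it with its hook toward (246,155), and the mat is at (395–493, 52–216). Next view: the right side.

Emit:
carry_out:
  slide:
    - [0,0,-10.4]
    - [0,0,-10.4]
    - [0,0,-10.4]
    - [0,0,-10.4]
    - [0,0,-10.4]
    - [0,0,-10.4]
    - [0,0,-10.4]
    - [0,0,-10.4]
  twist:
    - [0,0,0]
    - [0,0,0]
    - [0,0,0]
    - [0,0,0]
    - [0,0,0]
    - [0,0,0]
    - [0,0,0]
    - [0,0,0]

```text
time: 5.15
tool_pos: [579.6, 41.8, 260.0]
tool_rot: [0.5, -0.5, 0.499, 0.501]
wrist_force: [0.6, 0.2, 0.1]
gripper_width: 88.1
```

```bash
python3 - <<'E'
from h import *
import pickle
p,s=shot("wrist"); cv2.imwrite("pics/w2.png",p["image"]); pickle.dump((p,s),open("w2.pkl","wb"))
print(s["tool_pos"],s["time"],s["joint_velocities"])
cv2.imwrite("pics/w2c.png",cv2.resize(p["image"][0:250,80:520],None,fx=1.8,fy=1.8,interpolation=cv2.INTER_CUBIC))
im=cv2.imread("pics/w1.png");cv2.imwrite("pics/w1c.png",cv2.resize(im[0:240,160:520],None,fx=2.2,fy=2.2,interpolation=cv2.INTER_CUBIC))
E
```

```text
[579.56962196  41.76351253 259.96607478] 5.15 [ 0.02062901  0.00608731 -0.00271888 -0.00174735 -0.00165674 -0.00071268]
```

View pics/w2c.png

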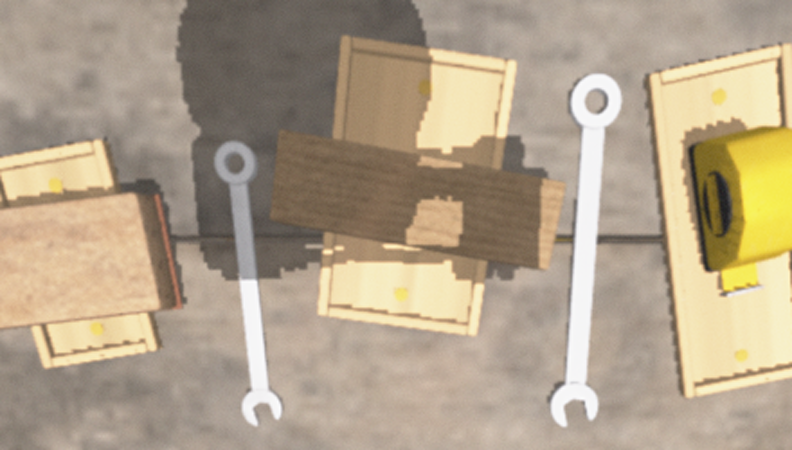

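View pics/w1c.png

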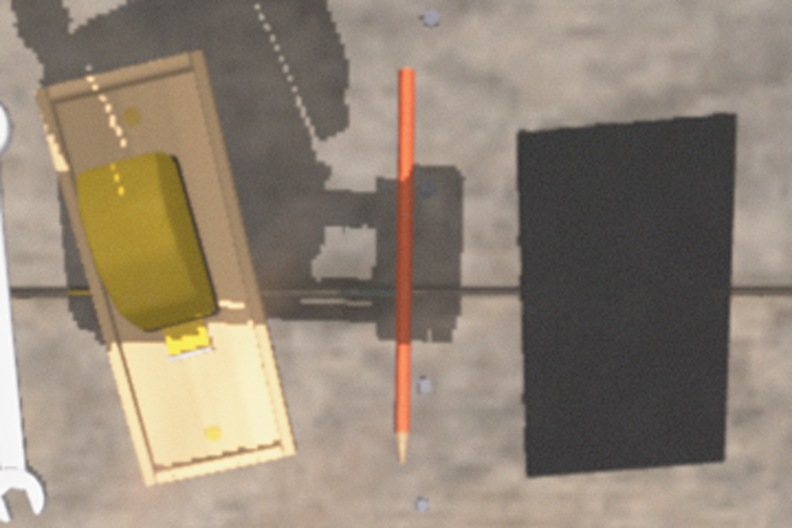

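```bash
cat > fit.py <<'E'
from h import *
import pickle
from scipy.optimize import least_squares
np.set_printoptions(suppress=True,precision=1)
def fit(p,px,sx,sy,z,g):
    px=np.array(px,float)
    def f(v):
        q=proj(p,rect(v[0],v[1],v[2],sx,sy,z)); return min((( np.roll(px,k,0)-q).ravel() for k in range(4)),key=lambda r:(r**2).sum())
    best=min((least_squares(f,[g[0],g[1],a]) for a in np.arange(-1.5,1.6,.5)),key=lambda r:r.cost)
    r=best; print(r.x[:2],"yaw deg",np.degrees(r.x[2])%180,"rms px",np.sqrt(r.cost*2/4), "measured sides",np.linalg.norm(np.diff(np.r_[w(p,px,z),w(p,px[:1],z)],axis=0),axis=1))
    return r.x
E
python3 - <<'E'
from fit import *
p,_=pickle.load(open("w1.pkl","rb")); A=lambda L:[(x/2.2+160-.3,y/2.2-.3) for x,y in L]
print("long");fit(p,A([(38,90),(202,50),(297,452),(150,485)]),77,182,10,(485,210))
print("mat");fit(p,A([(517,130),(736,113),(725,460),(527,476)]),100,160,3,(500,420))
p,_=pickle.load(open("w2.pkl","rb")); B=lambda L:[(x/1.8+80-.2,y/1.8-.2) for x,y in L]
print("wide");fit(p,B([(342,36),(517,60),(476,334),(318,314)]),95,148,10,(472,30))
print("oak");fit(p,B([(281,130),(565,183),(548,268),(270,216)]),45,150,40,(472,30))
print("oak'");fit(p,B([(281,130),(542,178),(526,264),(270,216)]),45,150,40,(472,30))
cv2.imwrite("pics/w2d.png",cv2.resize(p["image"][40:230,0:240],None,fx=3.2,fy=3,interpolation=cv2.INTER_CUBIC))
E
```

```text
long
[492.5 215.2] yaw deg 102.71121583700334 rms px 73.75401114220504 measured sides [ 74.7 179.8  75.  180.7]
mat
[503.8 429.1] yaw deg 88.47339001310684 rms px 95.31752203388521 measured sides [ 99.  158.5  99.5 159.2]
wide
[473.5  30.4] yaw deg 83.96873531634412 rms px 93.96227180674668 measured sides [ 94.  146.8  93.7 146.5]
oak
[478.7  33. ] yaw deg 169.8580455479098 rms px 49.52973288326687 measured sides [147.4  43.  148.9  42.1]
oak'
[477.9  27.2] yaw deg 169.98934797198487 rms px 50.20348927826527 measured sides [135.2  43.4 136.9  42.1]
```

View pics/w2d.png

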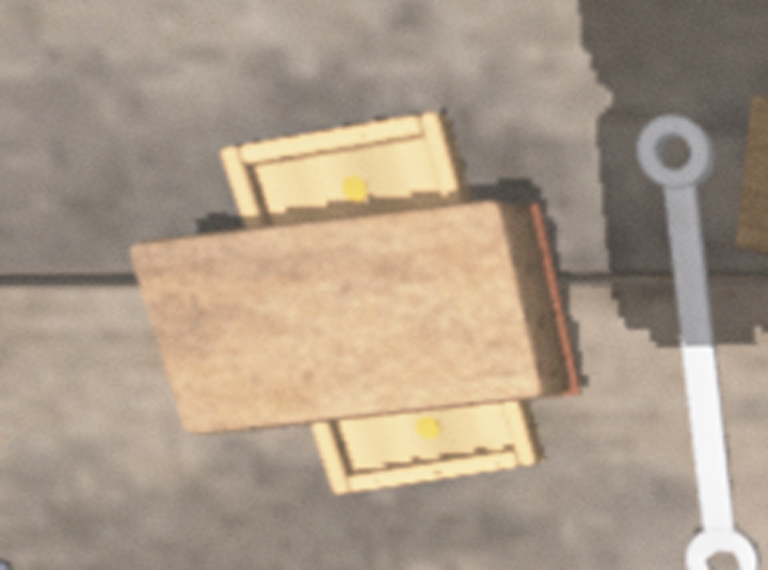

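```bash
sed -i 's/for k in range(4))/for k in range(4))\n    px=px[::-1]/' fit.py; python3 - <<'E'
from fit import *
p,_=pickle.load(open("w1.pkl","rb")); A=lambda L:[(x/2.2+160-.3,y/2.2-.3) for x,y in L]
print("long");fit(p,A([(38,90),(202,50),(297,452),(150,485)]),77,182,10,(485,210))
print("mat");fit(p,A([(517,130),(736,113),(725,460),(527,476)]),100,160,3,(500,420))
print("tape hookend", w(p,A([(188,340)]),3+10), w(p,A([(78,180),(165,152),(212,312),(150,330)]),63))
p,_=pickle.load(open("w2.pkl","rb")); B=lambda L:[(x/1.8+80-.2,y/1.8-.2) for x,y in L]
print("wide");fit(p,B([(342,36),(517,60),(476,334),(318,314)]),95,148,10,(472,30))
print("oak");fit(p,B([(281,130),(565,183),(548,268),(270,216)]),45,150,40,(472,30))
D=lambda L:[(x/3.2-.3,y/3+40-.3) for x,y in L]
print("sand");fit(p,D([(131,247),(502,203),(543,398),(190,433)]),63,116,39,(510,-165))
print("small");fit(p,D([(220,150),(442,110),(543,463),(337,496)]),71,118,10,(508,-165))
im=p["image"][0:180,440:640];cv2.imwrite("pics/w2e.png",cv2.resize(im,None,fx=3.3,fy=3.3,interpolation=cv2.INTER_CUBIC))
E
```

```text
Traceback (most recent call last):
  File "fit.py", line 8
    q=proj(p,rect(v[0],v[1],v[2],sx,sy,z)); return min((( np.roll(px,k,0)-q).ravel() for k in range(4))
                                                       ^^^^^^^^^^^^^^^^^^^^^^^^^^^^^^^^^^^^^^^^^^^^^^^^
SyntaxError: invalid syntax. Perhaps you forgot a comma?
```

```bash
python3 - <<'E'
t=open("fit.py").read().replace("range(4))\n    px=px[::-1]","range(4))").replace("px=np.array(px,float)","px=np.array(px,float)[::-1]")
open("fit.py","w").write(t)
E
cat > f1.py <<'E'
from fit import *
p,_=pickle.load(open("w1.pkl","rb")); A=lambda L:[(x/2.2+160-.3,y/2.2-.3) for x,y in L]
print("long");fit(p,A([(38,90),(202,50),(297,452),(150,485)]),77,182,10,(485,210))
print("mat");fit(p,A([(517,130),(736,113),(725,460),(527,476)]),100,160,3,(500,420))
print("tape hookend", w(p,A([(188,340)]),3+10), w(p,A([(78,180),(165,152),(212,312),(150,330)]),63))
p,_=pickle.load(open("w2.pkl","rb")); B=lambda L:[(x/1.8+80-.2,y/1.8-.2) for x,y in L]
print("wide");fit(p,B([(342,36),(517,60),(476,334),(318,314)]),95,148,10,(472,30))
print("oak");fit(p,B([(281,130),(565,183),(548,268),(270,216)]),45,150,40,(472,30))
D=lambda L:[(x/3.2-.3,y/3+40-.3) for x,y in L]
print("sand");fit(p,D([(131,247),(502,203),(543,398),(190,433)]),63,116,39,(510,-165))
print("small");fit(p,D([(220,150),(442,110),(543,463),(337,496)]),71,118,10,(508,-165))
im=p["image"][0:180,440:640];cv2.imwrite("pics/w2e.png",cv2.resize(im,None,fx=3.3,fy=3.3,interpolation=cv2.INTER_CUBIC))
E
python3 f1.py
```

```text
long
[490.7 215.7] yaw deg 102.07588641256942 rms px 1.4062619679491148 measured sides [ 75.  179.8  74.7 180.7]
mat
[500.8 429.2] yaw deg 94.63191464418607 rms px 0.7775802472663227 measured sides [ 99.5 158.5  99.  159.2]
tape hookend [[517.  221.2  13. ]] [[455.5 191.4  63. ]
 [445.6 226.1  63. ]
 [505.4 241.5  63. ]
 [512.4 215.8  63. ]]
wide
[470.7  30. ] yaw deg 82.66283188800364 rms px 1.027314229936017 measured sides [ 93.7 146.8  94.  146.5]
oak
[477.3  33.1] yaw deg 170.10100076712385 rms px 1.778994803141925 measured sides [148.9  43.  147.4  42.1]
sand
[ 510.1 -165.1] yaw deg 6.268979824918874 rms px 2.824104377016781 measured sides [111.4  60.1 112.8  58.7]
small
[ 506.2 -165.7] yaw deg 99.43814868814005 rms px 0.6196748912863509 measured sides [ 72.2 117.9  72.4 117.7]
```

View pics/w2e.png

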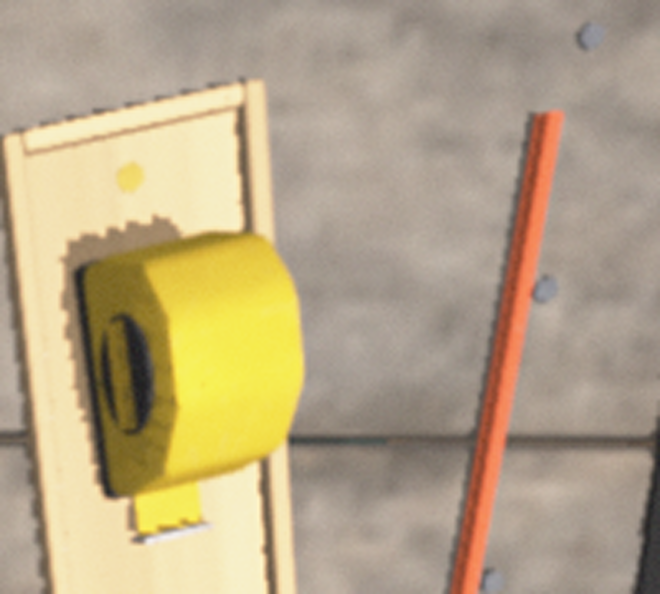

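Fits agree with the given sizes to 1–3%:

| Thing | Centre (x, y) mm | Long axis |
|---|---|---|
| tray_long | (491, 216) | 12° |
| tray_wide | (471, 30) | 173° |
| tray_small | (506, -166) | 9.4° |
| mat | (501, 429) | – |
| Oak block | (477, 33) | 80° |
| Sanding block | (510, -165) | 96° |

Tape case middle is near (470, 211). First move: sanding block to the mat.

```bash
python3 - <<'E'
from h import *
s=manip.read_state(); print(s["joint_positions"],s["time"])
print(plan([510,-165,110],np.radians(6.3)))
E
```

```text
[ 2.91315447e-02  7.40746021e-02  1.78484816e+00  1.36043376e-03
  1.28211078e+00 -1.54454196e+00] 5.2
(array([ 5.983,  2.806, -8.291]), array([ 1.3974e+01,  1.4000e-02, -5.0000e-03]))
```

Emit:
carry_out:
  slide:
    - [4,2.8,-8.3]
    - [4,2.8,-8.3]
    - [4,2.8,-8.3]
    - [4,2.8,-8.3]
    - [4,2.8,-8.3]
    - [4,2.8,-8.3]
    - [4,2.8,-8.3]
    - [4,2.8,-8.3]
  twist:
    - [14,0,0]
    - [14,0,0]
    - [14,0,0]
    - [14,0,0]
    - [14,0,0]
    - [14,0,0]
    - [14,0,0]
    - [14,0,0]

```text
time: 6.0
tool_pos: [510.6, -163.9, 159.2]
tool_rot: [0.695, -0.129, 0.695, 0.13]
wrist_force: [-0.1, -0.1, 0.0]
gripper_width: 88.1
```

```bash
python3 - <<'E'
from h import *
s=manip.read_state(); print(s["tool_pos"],s["time"])
print(plan([510,-165,110],np.radians(6.3)))
E
```

```text
[ 510.6361924  -163.93998219  159.23300716] 6.0
(array([ 1.969, -0.034, -0.04 ]), array([ 2.459,  0.005, -0.017]))
```

Emit:
carry_out:
  slide:
    - [2,-0.03,-0.04]
    - [2,-0.03,-0.04]
    - [2,-0.03,-0.04]
  twist:
    - [2.46,0,0]
    - [2.46,0,0]
    - [2.46,0,0]

```text
time: 6.3
tool_pos: [509.4, -162.7, 107.4]
tool_rot: [0.705, -0.038, 0.707, 0.041]
wrist_force: [0.4, -0.6, 0.2]
gripper_width: 88.1
```

```bash
python3 - <<'E'
from h import *
p,s=shot("wrist"); print(s["tool_pos"],s["time"])
print(plan([510,-165,20],np.radians(6.3),s))
im=p["image"].copy()
for r in (rect(510.1,-165.1,np.radians(6.3),63,116,39),):
    cv2.polylines(im,[proj(p,r).astype(int)],True,(0,0,255),1)
cv2.imwrite("pics/w3.png",im)
E
```

```text
[ 509.42464438 -162.66361042  107.43279098] 6.3
(array([ 3.497, -0.109,  0.022]), array([ 0.022, -0.026, -0.036]))
```

View pics/w3.png

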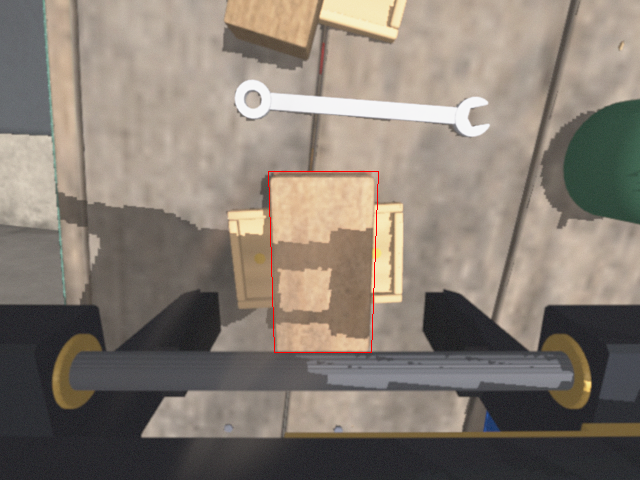

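The projected outline (red) sits on the sanding block, centred between the fingers, so I'll descend and grip.

Emit:
carry_out:
  slide:
    - [1.5,-0.1,0.02]
    - [2.7,-0.1,0.02]
    - [3.3,-0.1,0.02]
    - [3.5,-0.1,0.02]
    - [3.5,-0.1,0.02]
  twist:
    - [0,0,0]
    - [0,0,0]
    - [0,0,0]
    - [0,0,0]
    - [0,0,0]
  claw: -1

```text
time: 6.85
tool_pos: [511.8, -165.4, 21.6]
tool_rot: [0.706, -0.04, 0.706, 0.042]
wrist_force: [0.3, -0.3, -0.8]
gripper_width: 87.9
```

Emit:
carry_out:
  slide:
    - [0,0,0]
    - [0,0,0]
    - [0,0,0]
    - [0,0,0]
    - [0,0,0]
    - [0,0,0]
    - [0,0,0]
    - [0,0,0]
  twist:
    - [0,0,0]
    - [0,0,0]
    - [0,0,0]
    - [0,0,0]
    - [0,0,0]
    - [0,0,0]
    - [0,0,0]
    - [0,0,0]
  claw: 1
  force: 25

```text
time: 7.65
tool_pos: [512.4, -165.7, 22.7]
tool_rot: [0.706, -0.04, 0.706, 0.042]
wrist_force: [-1.9, 0.2, 6.2]
gripper_width: 62.7
```

Emit:
carry_out:
  slide:
    - [-0.5,0,0]
    - [-1.2,0,0]
    - [-2.5,0,0]
    - [-4.4,0,0]
    - [-4.4,0,0]
  twist:
    - [0,0,0]
    - [0,0,0]
    - [0,0,0]
    - [0,0,0]
    - [0,0,0]

```text
time: 8.15
tool_pos: [517.2, -167.7, 140.3]
tool_rot: [0.711, -0.042, 0.701, 0.04]
wrist_force: [1.7, -0.1, -0.3]
gripper_width: 62.9
```

```bash
python3 - <<'E'
from h import *
p,s=shot("wrist"); print(s["tool_pos"],s["time"],s["gripper_width"])
print(plan([501,429,130],np.radians(90),s))
cv2.imwrite("pics/w4.png",p["image"])
E
```

```text
[ 517.16795129 -167.69833934  140.3155061 ] 8.15 62.86011014127539
(array([ 0.339, 23.784,  2.114]), array([-13.892,   0.07 ,   0.122]))
```

View pics/w4.png

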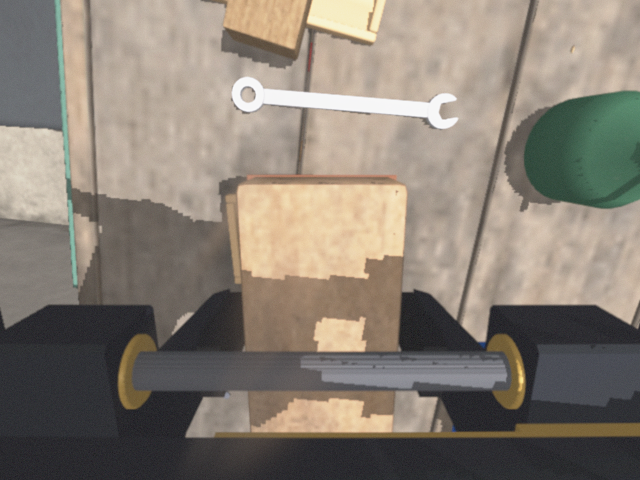

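Gripped (opening 62.9 mm). Carrying it to the mat.

Emit:
carry_out:
  slide:
    - [0,23.8,2.1]
    - [0,23.8,2.1]
    - [0,23.8,2.1]
    - [0,23.8,2.1]
    - [0,23.8,2.1]
    - [0,23.8,2.1]
    - [0,23.8,2.1]
    - [0,23.8,2.1]
  twist:
    - [-13.9,0.07,0.12]
    - [-13.9,0.07,0.12]
    - [-13.9,0.07,0.12]
    - [-13.9,0.07,0.12]
    - [-13.9,0.07,0.12]
    - [-13.9,0.07,0.12]
    - [-13.9,0.07,0.12]
    - [-13.9,0.07,0.12]

```text
time: 9.0
tool_pos: [501.5, 235.5, 133.7]
tool_rot: [0.557, -0.433, 0.559, 0.436]
wrist_force: [0.4, 0.9, -0.2]
gripper_width: 63.0
```

```bash
python3 - <<'E'
from h import *
s=manip.read_state(); print(s["tool_pos"],s["time"],s["gripper_width"])
print(plan([501,429,110],np.radians(90),s))
E
```

```text
[501.53400283 235.52167568 133.67177727] 9.0 62.95802620722138
(array([0.953, 1.918, 7.497]), array([-2.372e+00,  1.000e-03, -5.200e-02]))
```

Emit:
carry_out:
  slide:
    - [0.9,1.9,7.5]
    - [0.9,1.9,7.5]
    - [0.9,1.9,7.5]
    - [0.9,1.9,7.5]
    - [0.9,1.9,7.5]
    - [0.9,1.9,7.5]
  twist:
    - [-2.37,0,0]
    - [-2.37,0,0]
    - [-2.37,0,0]
    - [-2.37,0,0]
    - [-2.37,0,0]
    - [-2.37,0,0]

```text
time: 9.6
tool_pos: [499.9, 428.9, 109.1]
tool_rot: [0.497, -0.499, 0.502, 0.502]
wrist_force: [-1.2, -0.1, -1.1]
gripper_width: 62.9
```

```bash
python3 - <<'E'
from h import *
p,s=shot("wrist"); print(s["tool_pos"],s["time"],s["gripper_width"])
print(plan([501,429,16],np.radians(90),s))
cv2.imwrite("pics/w5.png",p["image"])
E
```

```text
[499.92675665 428.94740494 109.06802061] 9.6 62.873770752944246
(array([ 3.722, -0.074,  0.009]), array([ 0.02 , -0.019, -0.079]))
```

View pics/w5.png

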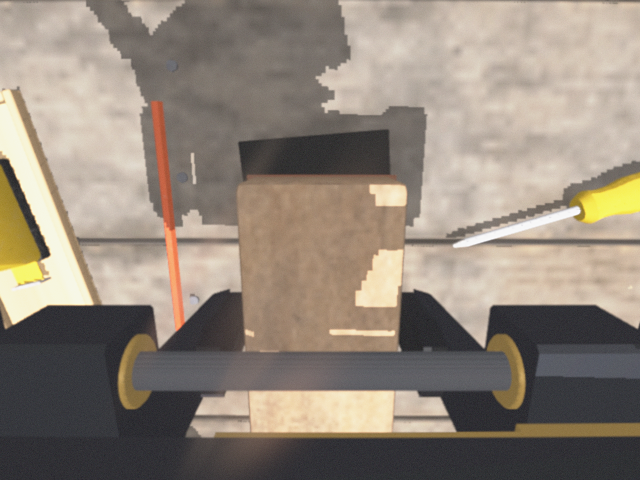

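Emit:
carry_out:
  slide:
    - [1.5,-0.07,0]
    - [2.7,-0.07,0]
    - [3.3,-0.07,0]
    - [3.5,-0.07,0]
    - [3.65,-0.07,0]
    - [3.65,-0.07,0]
  twist:
    - [0,0,-0.08]
    - [0,0,-0.08]
    - [0,0,-0.08]
    - [0,0,-0.08]
    - [0,0,-0.08]
    - [0,0,-0.08]

```text
time: 10.25
tool_pos: [502.3, 427.9, 19.3]
tool_rot: [-0.5, 0.501, -0.5, -0.499]
wrist_force: [0.9, -0.3, -1.3]
gripper_width: 62.8
```

Emit:
carry_out:
  slide:
    - [0.08,0,0]
    - [0.14,0,0]
    - [0.14,0,0]
  twist:
    - [0,0,0]
    - [0,0,0]
    - [0,0,0]

```text
time: 10.55
tool_pos: [502.6, 428.3, 16.5]
tool_rot: [-0.501, 0.501, -0.499, -0.499]
wrist_force: [0.0, -0.4, -0.9]
gripper_width: 62.7
```

Emit:
carry_out:
  slide:
    - [0.05,0,0]
    - [0.07,0,0]
    - [0.07,0,0]
  twist:
    - [0,0,0]
    - [0,0,0]
    - [0,0,0]

```text
time: 10.85
tool_pos: [502.9, 428.5, 15.7]
tool_rot: [-0.501, 0.501, -0.499, -0.499]
wrist_force: [-1.4, -2.3, 4.7]
gripper_width: 62.7
```

Contact registered; releasing.

Emit:
carry_out:
  slide:
    - [0,0,0]
    - [0,0,0]
    - [0,0,0]
    - [0,0,0]
    - [0,0,0]
  twist:
    - [0,0,0]
    - [0,0,0]
    - [0,0,0]
    - [0,0,0]
    - [0,0,0]
  claw: -1

```text
time: 11.35
tool_pos: [502.7, 428.4, 15.5]
tool_rot: [-0.501, 0.501, -0.499, -0.499]
wrist_force: [-0.4, -0.1, 0.7]
gripper_width: 87.8
```

Emit:
carry_out:
  slide:
    - [-0.5,0,0]
    - [-1.5,0,0]
    - [-3.5,0,0]
    - [-5,0,0]
    - [-5.5,0,0]
    - [-5.5,0,0]
  twist:
    - [0,0,0]
    - [0,0,0]
    - [0,0,0]
    - [0,0,0]
    - [0,0,0]
    - [0,0,0]

```text
time: 11.95
tool_pos: [504.0, 429.8, 156.9]
tool_rot: [0.503, -0.501, 0.497, 0.499]
wrist_force: [-0.7, 0.3, -0.6]
gripper_width: 88.0
```

```bash
python3 - <<'E'
from h import *
s=manip.read_state(); print(s["tool_pos"],s["time"],s["gripper_width"])
print(plan([530,220,180],np.radians(103),s))
E
```

```text
[503.99185588 429.80337381 156.91583269] 11.95 87.95408879074321
(array([-0.95 , -1.045, -8.389]), array([-2.164,  0.03 ,  0.08 ]))
```

Emit:
carry_out:
  slide:
    - [-0.95,-1.04,-8.4]
    - [-0.95,-1.04,-8.4]
    - [-0.95,-1.04,-8.4]
    - [-0.95,-1.04,-8.4]
    - [-0.95,-1.04,-8.4]
    - [-0.95,-1.04,-8.4]
    - [-0.95,-1.04,-8.4]
  twist:
    - [-2.16,0.03,0.08]
    - [-2.16,0.03,0.08]
    - [-2.16,0.03,0.08]
    - [-2.16,0.03,0.08]
    - [-2.16,0.03,0.08]
    - [-2.16,0.03,0.08]
    - [-2.16,0.03,0.08]

```text
time: 12.65
tool_pos: [529.1, 220.1, 178.5]
tool_rot: [0.44, -0.553, 0.441, 0.554]
wrist_force: [1.5, -0.7, -0.2]
gripper_width: 87.7
```

```bash
python3 - <<'E'
from h import *
import pickle
p,s=shot("wrist"); print(s["tool_pos"],s["time"],s["gripper_width"])
print([(x["position"],w(p,x["position"],3)[0],x["p"]) for x in manip.landmark_of(p,"tape_measure")])
print(plan([470,211,90],np.radians(103),s))
cv2.imwrite("pics/w6.png",p["image"]); pickle.dump((p,s),open("w6.pkl","wb"))
im=p["image"].copy()
a=np.radians(103)
for z in (3,63):
  for b in ((470,211),):
    cv2.polylines(im,[proj(p,rect(*b,a,37,70,z)).astype(int)],True,(0,0,255) if z==3 else (255,0,0),1)
cv2.polylines(im,[proj(p,rect(490.7,215.7,np.radians(102.1),77,182,10)).astype(int)],True,(0,255,0),1)
cv2.imwrite("pics/w6o.png",im)
E
```

```text
[529.13642173 220.1400876  178.54555577] 12.65 87.74790308894195
[([322.2, 174.1], array([482.38113641, 210.7472836 ,   3.        ]), 0.87)]
(array([3.547, 2.38 , 0.171]), array([-0.01 ,  0.006, -0.02 ]))
```

View pics/w6o.png

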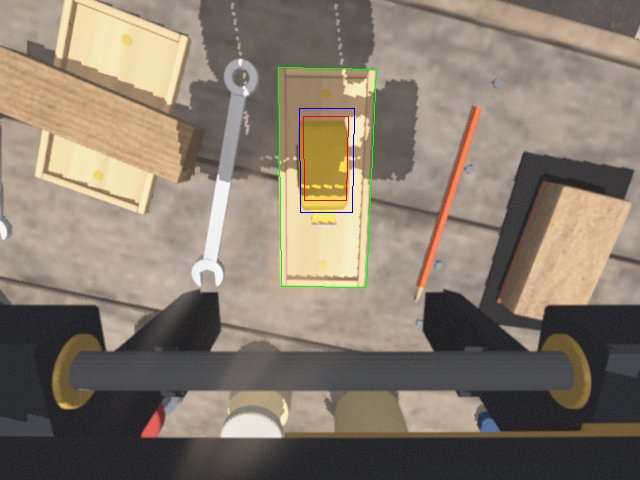

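```bash
python3 - <<'E'
from h import *
import pickle
p,s=pickle.load(open("w6.pkl","rb"))
cv2.imwrite("pics/w6z.png",cv2.resize(p["image"][60:290,250:400],None,fx=5,fy=2.6*1,interpolation=cv2.INTER_CUBIC))
print(p["C"][:3,3])
E
```

```text
[462.81750035 204.93137254 324.44326551]
```

View pics/w6z.png

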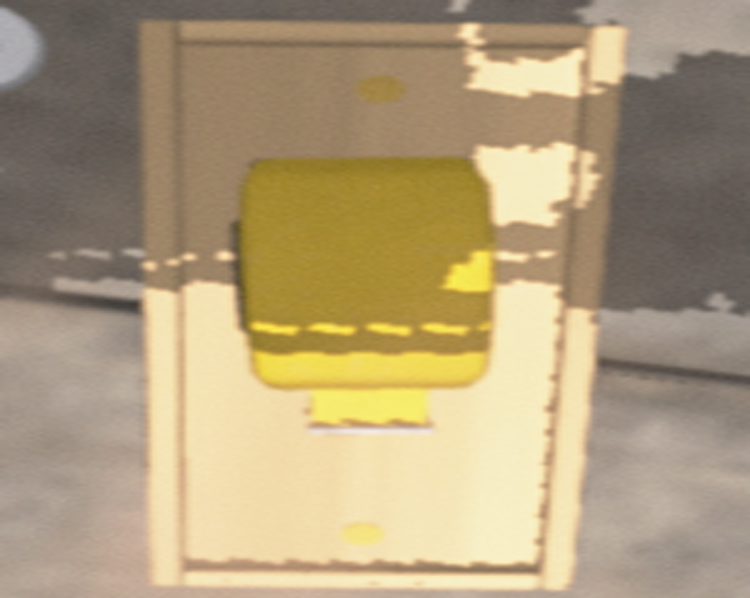

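```bash
python3 - <<'E'
from h import *
import pickle
p,s=pickle.load(open("w6.pkl","rb"))
np.set_printoptions(suppress=True,precision=1)
a=np.radians(12.5); ax=np.array([np.cos(a),np.sin(a)]); lat=np.array([-ax[1],ax[0]])
for n,px,off,zs in (("tip",(324,225.4),-43,(8,15)),("front",(324,209.2),-27,(8,20,35)),("back",(323,120.8),43,(33,50,63))):
    for z in zs:
        X=w(p,[px],z)[0]; o=X[:2]+ax*off; print(n,z,X,"origin",o, "along",o@ax,"lat",o@lat)
for n,px in (("L",(250+240/5,60+250/2.6)),("R",(250+493/5,60+250/2.6))):
    for z in (40,63): print(n,z,w(p,[px],z)[0][:2]@lat)
E
```

```text
tip 8 [524.7 222.1   8. ] origin [482.7 212.8] along 517.3604618106147 lat 103.28633580460072
tip 15 [523.4 221.7  15. ] origin [481.4 212.4] along 515.9412240886695 lat 103.21146338445428
front 8 [510.8 218.9   8. ] origin [484.5 213. ] along 519.080177849883 lat 103.14285430147737
front 20 [509.  218.4  20. ] origin [482.6 212.5] along 517.1887285375888 lat 103.01994261355385
front 35 [506.7 217.7  35. ] origin [480.4 211.9] along 514.824416897221 lat 102.86630300364949
back 33 [442.1 201.9  33. ] origin [484.1 211.2] along 518.3328475680444 lat 101.46643041777004
back 50 [443.3 202.1  50. ] origin [485.3 211.4] along 519.5501618602704 lat 101.37515555809486
back 63 [444.2 202.2  63. ] origin [486.2 211.6] along 520.4810492602078 lat 101.30535713599032
L 40 82.91380223547247
L 63 84.28743384417002
R 40 120.86661842683647
R 63 119.17139631935008
```

Tape origin is about (483, 212), axis 12.5°; the tip, front, back and network estimates agree within about 3 mm. The grip point is (475, 210.5).

```bash
python3 - <<'E'
from h import *
print(plan([475,210.5,90],np.radians(102.5)))
E
```

```text
(array([3.562, 2.204, 0.077]), array([ 0.093,  0.004, -0.014]))
```

Emit:
carry_out:
  slide:
    - [1.5,2.2,0.08]
    - [2.8,2.2,0.08]
    - [3.56,2.2,0.08]
    - [3.56,2.2,0.08]
    - [3.56,2.2,0.08]
  twist:
    - [0.09,0,0]
    - [0.09,0,0]
    - [0.09,0,0]
    - [0.09,0,0]
    - [0.09,0,0]

```text
time: 13.25
tool_pos: [475.1, 211.8, 90.1]
tool_rot: [0.442, -0.551, 0.442, 0.552]
wrist_force: [1.1, 0.6, 0.3]
gripper_width: 88.2
```

```bash
python3 - <<'E'
from h import *
p,s=shot("wrist"); print(s["tool_pos"],s["time"])
print(plan([475,210.5,14.5],np.radians(102.5),s))
cv2.imwrite("pics/w7.png",p["image"])
E
```

```text
[475.13724297 211.79340919  90.10018318] 13.25
(array([ 3.024,  0.011, -0.051]), array([ 0.02 ,  0.005, -0.017]))
```

View pics/w7.png

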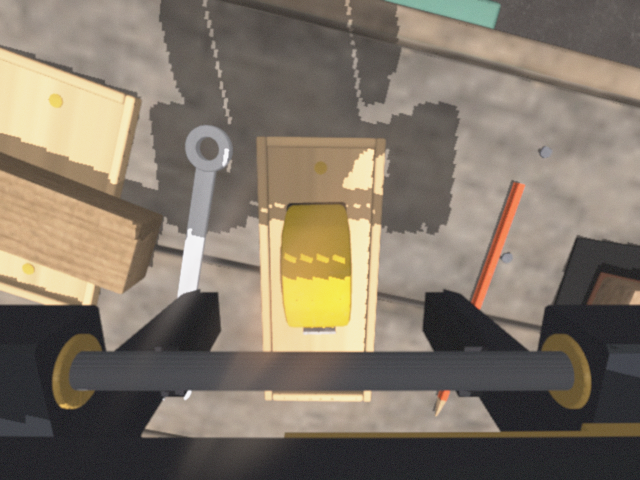

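Emit:
carry_out:
  slide:
    - [1.2,0,-0.05]
    - [2.2,0,-0.05]
    - [2.8,0,-0.05]
    - [3.0,0,-0.05]
    - [3.03,0,-0.05]
    - [3.03,0,-0.05]
  twist:
    - [0,0,0]
    - [0,0,0]
    - [0,0,0]
    - [0,0,0]
    - [0,0,0]
    - [0,0,0]
  claw: -1

```text
time: 13.9
tool_pos: [478.0, 211.4, 16.9]
tool_rot: [-0.443, 0.552, -0.441, -0.551]
wrist_force: [-0.1, 0.0, -0.2]
gripper_width: 87.9
```

Emit:
carry_out:
  slide:
    - [0,0,0]
    - [0,0,0]
    - [0,0,0]
    - [0,0,0]
    - [0,0,0]
    - [0,0,0]
    - [0,0,0]
    - [0,0,0]
  twist:
    - [0,0,0]
    - [0,0,0]
    - [0,0,0]
    - [0,0,0]
    - [0,0,0]
    - [0,0,0]
    - [0,0,0]
    - [0,0,0]
  claw: 1
  force: 30

```text
time: 14.7
tool_pos: [477.9, 211.2, 16.8]
tool_rot: [-0.443, 0.552, -0.441, -0.552]
wrist_force: [0.5, -1.2, 0.8]
gripper_width: 35.7
```

```bash
python3 - <<'E'
from h import *
s=manip.read_state(); print(s["tool_pos"],s["time"],s["gripper_width"],s["wrist_force"])
E
```

```text
[477.93792996 211.20242881  16.79499955] 14.7 35.661002757844784 [ 0.49016299 -1.17185866  0.78377089]
```

Gripped at 35.7 mm. Lifting and carrying to tray_small.

Emit:
carry_out:
  slide:
    - [-0.5,0,0]
    - [-1.2,0,0]
    - [-2.5,0,0]
    - [-4.2,0,0]
    - [-4.2,0,0]
  twist:
    - [0,0,0]
    - [0,0,0]
    - [0,0,0]
    - [0,0,0]
    - [0,0,0]

```text
time: 15.2
tool_pos: [481.9, 212.8, 128.4]
tool_rot: [-0.447, 0.554, -0.438, -0.55]
wrist_force: [1.6, 2.0, -2.8]
gripper_width: 35.5
```

```bash
python3 - <<'E'
from h import *
s=manip.read_state(); print(s["tool_pos"],s["time"],s["gripper_width"],s["wrist_force"])
print(plan([501.2,-166.5,115],np.radians(99.4),s))
E
```

```text
[481.89720991 212.83888432 128.35067304] 15.2 35.46538274658554 [ 1.63246892  1.9629095  -2.79096357]
(array([  0.457,   2.565, -14.978]), array([0.534, 0.03 , 0.133]))
```

Emit:
carry_out:
  slide:
    - [0,2.57,-15]
    - [0,2.57,-15]
    - [0,2.57,-15]
    - [0,2.57,-15]
    - [0,2.57,-15]
    - [0,2.57,-15]
    - [0,2.57,-15]
    - [0,2.57,-15]
  twist:
    - [0.53,0.03,0.13]
    - [0.53,0.03,0.13]
    - [0.53,0.03,0.13]
    - [0.53,0.03,0.13]
    - [0.53,0.03,0.13]
    - [0.53,0.03,0.13]
    - [0.53,0.03,0.13]
    - [0.53,0.03,0.13]

```text
time: 16.0
tool_pos: [500.1, -170.2, 125.6]
tool_rot: [0.458, -0.539, 0.458, 0.539]
wrist_force: [0.5, 0.5, -3.8]
gripper_width: 35.5
```

Emit:
carry_out:
  slide:
    - [0.2,0,0]
    - [0.4,0,0]
  twist:
    - [0,0,0]
    - [0,0,0]

```text
time: 16.2
tool_pos: [499.0, -170.5, 114.2]
tool_rot: [0.458, -0.537, 0.459, 0.539]
wrist_force: [0.4, 0.3, -4.8]
gripper_width: 35.8
```

```bash
python3 - <<'E'
from h import *
p,s=shot("wrist"); print(s["tool_pos"],s["time"],s["gripper_width"])
print(plan([501.2,-166.5,60],np.radians(99.4),s))
im=p["image"].copy()
cv2.polylines(im,[proj(p,rect(506.2,-165.7,np.radians(99.4),71,118,10)).astype(int)],True,(0,255,0),1)
cv2.imwrite("pics/w8.png",im)
t,_=shot("top"); cv2.imwrite("pics/t8.png",t["image"])
E
```

```text
[ 498.98437235 -170.47206723  114.24074472] 16.2 35.77559271898315
(array([ 2.17 , -0.118,  0.14 ]), array([-0.04 ,  0.014, -0.023]))
```

View pics/w8.png

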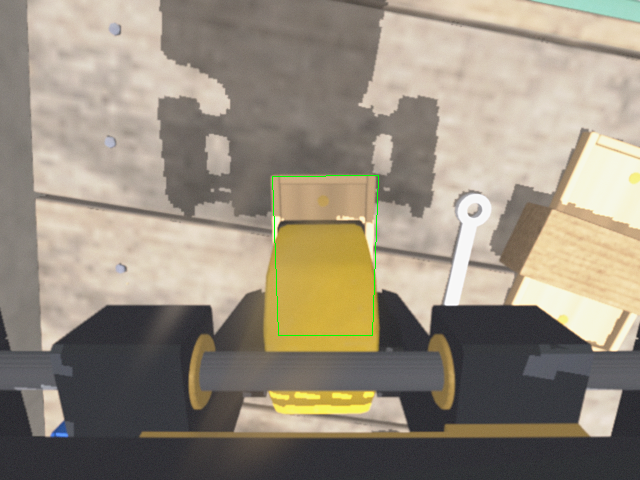

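The tray outline matches, so I'll lower the tape in.

Emit:
carry_out:
  slide:
    - [1.3,-0.1,0.14]
    - [2.5,-0.06,0.14]
    - [3.2,-0.05,0.14]
    - [3.5,-0.05,0.14]
    - [3.65,-0.05,0.14]
    - [3.65,-0.05,0.14]
  twist:
    - [-0.04,0,0]
    - [-0.04,0,0]
    - [-0.04,0,0]
    - [-0.04,0,0]
    - [-0.04,0,0]
    - [-0.04,0,0]

```text
time: 16.9
tool_pos: [498.9, -164.2, 22.4]
tool_rot: [0.456, -0.538, 0.457, 0.542]
wrist_force: [1.0, -0.9, -3.3]
gripper_width: 35.4
```

```bash
python3 - <<'E'
from h import *
s=manip.read_state(); print(s["tool_pos"],s["time"],s["gripper_width"],s["wrist_force"])
print(plan([501.2,-166.5,16.5],np.radians(99.4),s))
E
```

```text
[ 498.87484227 -164.24924881   22.4411236 ] 16.9 35.4062332991312 [ 1.04593163 -0.85267038 -3.34236413]
(array([ 0.237, -0.078, -0.105]), array([ 0.035,  0.025, -0.038]))
```

Emit:
carry_out:
  slide:
    - [0.08,-0.06,-0.08]
    - [0.16,-0.06,-0.08]
    - [0.22,-0.06,-0.08]
    - [0.24,-0.06,-0.08]
  twist:
    - [0,0,0]
    - [0,0,0]
    - [0,0,0]
    - [0,0,0]

```text
time: 17.3
tool_pos: [501.0, -166.2, 16.9]
tool_rot: [0.456, -0.539, 0.457, 0.541]
wrist_force: [-2.0, 1.0, 2.6]
gripper_width: 35.8
```

Emit:
carry_out:
  slide:
    - [0.02,0,0]
    - [0.02,0,0]
    - [0.02,0,0]
    - [0.02,0,0]
    - [0.02,0,0]
    - [0.02,0,0]
    - [0.02,0,0]
  twist:
    - [0,0,0]
    - [0,0,0]
    - [0,0,0]
    - [0,0,0]
    - [0,0,0]
    - [0,0,0]
    - [0,0,0]
  claw: -1

```text
time: 18.0
tool_pos: [501.0, -166.2, 16.4]
tool_rot: [0.456, -0.539, 0.457, 0.541]
wrist_force: [0.3, -0.3, 0.1]
gripper_width: 87.7
```

Emit:
carry_out:
  slide:
    - [-0.4,0,0]
    - [-1.2,0,0]
    - [-2.8,0,0]
    - [-4.5,0,0]
    - [-6,0,0]
    - [-6,-1,0]
    - [-6,-1.5,0]
  twist:
    - [0,0,0]
    - [0,0,0]
    - [0,0,0]
    - [0,0,0]
    - [0,0,0]
    - [0,0,0]
    - [0,0,0]

```text
time: 18.7
tool_pos: [541.0, -160.5, 169.3]
tool_rot: [-0.457, 0.541, -0.456, -0.54]
wrist_force: [-0.2, -0.5, 0.0]
gripper_width: 88.4
```

```bash
python3 - <<'E'
from h import *
import pickle
p,s=shot("wrist"); print(s["tool_pos"],s["time"],s["gripper_width"]); pickle.dump((p,s),open("w9.pkl","wb"))
im=p["image"].copy()
cv2.imwrite("pics/w9.png",im)
print(plan([477.3,33.1,110],np.radians(-9.9),s))
E
```

```text
[ 540.95714763 -160.5248279   169.32176739] 18.7 88.36662831665672
(array([2.369, 1.223, 8.062]), array([-1.175e+01, -1.100e-02,  1.200e-02]))
```

View pics/w9.png

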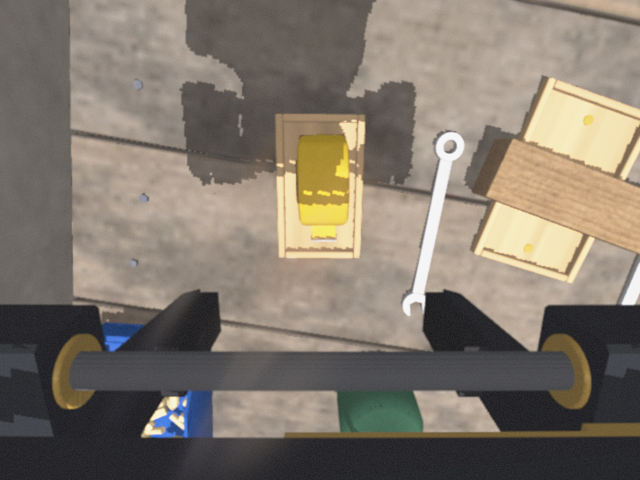

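The tape stands in tray_small: case at cols 296–349 between inner walls at 281–361, hook tip at row 241 against the inner end at row 251. That's centred, so next is the oak block. The short turn would overrun joint 6, so I'll turn +109.5° instead.

Emit:
carry_out:
  slide:
    - [0,1.2,8.1]
    - [0,1.2,8.1]
    - [0,1.2,8.1]
    - [0,1.2,8.1]
    - [0,1.2,8.1]
    - [0,1.2,8.1]
    - [0,1.2,8.1]
    - [0,1.2,8.1]
  twist:
    - [18.2,0,0]
    - [18.2,0,0]
    - [18.2,0,0]
    - [18.2,0,0]
    - [18.2,0,0]
    - [18.2,0,0]
    - [18.2,0,0]
    - [18.2,0,0]

```text
time: 19.55
tool_pos: [476.1, 34.9, 166.2]
tool_rot: [0.677, -0.198, 0.68, 0.201]
wrist_force: [-0.7, 0.2, -0.4]
gripper_width: 88.2
```

```bash
python3 - <<'E'
from h import *
s=manip.read_state(); print(s["tool_pos"],s["time"],s["joint_positions"])
print(plan([477.3,33.1,105],np.radians(-9.9),s))
E
```

```text
[476.10926645  34.92822664 166.24730764] 19.55 [ 0.01964353 -0.05130613  2.08999663  0.00219918  1.10805407 -0.55350982]
(array([ 2.449, -0.098,  0.009]), array([ 7.114, -0.046, -0.028]))
```

Emit:
carry_out:
  slide:
    - [0.5,-0.1,0]
    - [1.0,-0.1,0]
    - [1.5,-0.1,0]
    - [2.0,-0.1,0]
    - [2.45,-0.1,0]
    - [2.45,-0.1,0]
    - [2.45,-0.1,0]
  twist:
    - [7.1,0,0]
    - [7.1,0,0]
    - [7.1,0,0]
    - [7.1,0,0]
    - [7.1,0,0]
    - [7.1,0,0]
    - [7.1,0,0]

```text
time: 20.25
tool_pos: [475.8, 32.9, 103.9]
tool_rot: [0.702, 0.06, 0.708, -0.059]
wrist_force: [0.6, 0.4, -0.8]
gripper_width: 88.1
```

```bash
python3 - <<'E'
from h import *
p,s=shot("wrist"); print(s["tool_pos"],s["time"])
print(plan([477.3,33.1,20],np.radians(-9.9),s))
im=p["image"].copy()
cv2.polylines(im,[proj(p,rect(477.3,33.1,np.radians(170.1),45,150,40)).astype(int)],True,(0,0,255),1)
cv2.polylines(im,[proj(p,rect(470.7,30,np.radians(82.7),95,148,10)).astype(int)],True,(0,255,0),1)
cv2.imwrite("pics/w10.png",im)
E
```

```text
[475.8293119   32.86424516 103.93340763] 20.25
(array([3.357, 0.018, 0.085]), array([ 0.049, -0.081, -0.003]))
```

View pics/w10.png

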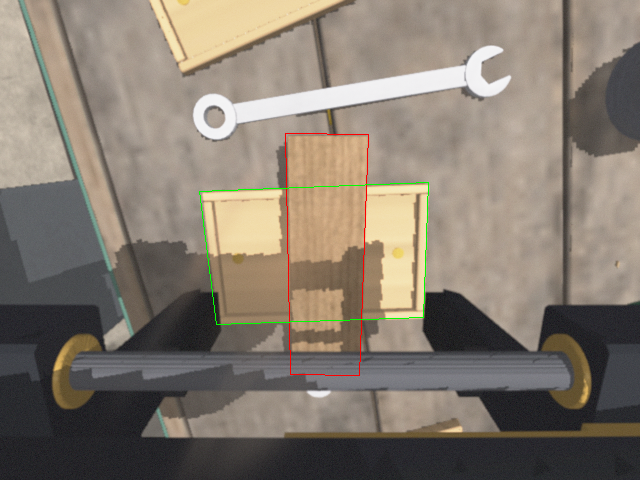

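Both overlays match, so I'll descend and grip.

Emit:
carry_out:
  slide:
    - [1.3,0,0.08]
    - [2.5,0,0.08]
    - [3.1,0,0.08]
    - [3.35,0,0.08]
    - [3.4,0,0.08]
    - [3.4,0,0.08]
  twist:
    - [0,0,0]
    - [0,0,0]
    - [0,0,0]
    - [0,0,0]
    - [0,0,0]
    - [0,0,0]

```text
time: 20.9
tool_pos: [478.9, 32.7, 20.5]
tool_rot: [0.703, 0.06, 0.707, -0.059]
wrist_force: [-0.1, -0.0, -0.9]
gripper_width: 88.2
```

Emit:
carry_out:
  slide:
    - [0,0,0]
    - [0,0,0]
    - [0,0,0]
    - [0,0,0]
    - [0,0,0]
    - [0,0,0]
    - [0,0,0]
    - [0,0,0]
  twist:
    - [0,0,0]
    - [0,0,0]
    - [0,0,0]
    - [0,0,0]
    - [0,0,0]
    - [0,0,0]
    - [0,0,0]
    - [0,0,0]
  claw: 1
  force: 30

```text
time: 21.7
tool_pos: [478.8, 32.7, 20.5]
tool_rot: [0.703, 0.06, 0.707, -0.059]
wrist_force: [-0.9, 0.3, 1.2]
gripper_width: 44.9
```

Emit:
carry_out:
  slide:
    - [-0.5,0,0]
    - [-1.2,0,0]
    - [-2.5,0,0]
    - [-4.2,0,0]
    - [-4.2,0,0]
  twist:
    - [0,0,0]
    - [0,0,0]
    - [0,0,0]
    - [0,0,0]
    - [0,0,0]

```text
time: 22.2
tool_pos: [484.2, 32.6, 132.2]
tool_rot: [0.707, 0.06, 0.702, -0.058]
wrist_force: [1.4, 0.3, -1.0]
gripper_width: 45.1
```

```bash
python3 - <<'E'
from h import *
s=manip.read_state(); print(s["tool_pos"],s["time"],s["gripper_width"])
print(plan([490.7,215.7,130],np.radians(102.1),s))
E
```

```text
[484.18470806  32.62465938 132.19585986] 22.2 45.053886792630884
(array([ 0.104,  7.264, -0.963]), array([11.385,  0.034, -0.06 ]))
```

Emit:
carry_out:
  slide:
    - [0,7.26,-0.96]
    - [0,7.26,-0.96]
    - [0,7.26,-0.96]
    - [0,7.26,-0.96]
    - [0,7.26,-0.96]
    - [0,7.26,-0.96]
    - [0,7.26,-0.96]
    - [0,7.26,-0.96]
  twist:
    - [-18.6,0,0]
    - [-18.6,0,0]
    - [-18.6,0,0]
    - [-18.6,0,0]
    - [-18.6,0,0]
    - [-18.6,0,0]
    - [-18.6,0,0]
    - [-18.6,0,0]

```text
time: 23.0
tool_pos: [489.9, 215.6, 131.8]
tool_rot: [0.614, -0.352, 0.614, 0.351]
wrist_force: [-1.0, 0.2, -2.5]
gripper_width: 44.7
```

```bash
python3 - <<'E'
from h import *
s=manip.read_state(); print(s["tool_pos"],s["time"],s["joint_positions"])
print(plan([490.7,215.7,105],np.radians(102.1),s))
E
```

```text
[489.9225625  215.58857047 131.77568877] 23.0 [ 0.36916437  0.09401498  2.01098673 -0.00210903  1.03646568 -0.66912233]
(array([ 1.071, -0.023,  0.021]), array([-7.092, -0.015,  0.01 ]))
```

Emit:
carry_out:
  slide:
    - [0,0,0]
    - [0,0,0]
    - [0,0,0]
    - [0,0,0]
    - [0.5,0,0]
    - [1.0,0,0]
    - [1.0,0,0]
  twist:
    - [-7.1,0,0]
    - [-7.1,0,0]
    - [-7.1,0,0]
    - [-7.1,0,0]
    - [-7.1,0,0]
    - [-7.1,0,0]
    - [-7.1,0,0]

```text
time: 23.7
tool_pos: [487.7, 214.6, 104.0]
tool_rot: [0.443, -0.549, 0.447, 0.55]
wrist_force: [-0.3, 0.2, -2.0]
gripper_width: 44.8
```

```bash
python3 - <<'E'
from h import *
p,s=shot("wrist"); print(s["tool_pos"],s["time"])
print(plan([490.7,215.7,18],np.radians(102.1),s))
im=p["image"].copy()
cv2.polylines(im,[proj(p,rect(490.7,215.7,np.radians(102.1),77,182,10)).astype(int)],True,(0,255,0),1)
cv2.imwrite("pics/w11.png",im)
E
```

```text
[487.65230156 214.64934623 104.00813221] 23.7
(array([ 3.44 , -0.145,  0.025]), array([-0.026, -0.025, -0.047]))
```

View pics/w11.png

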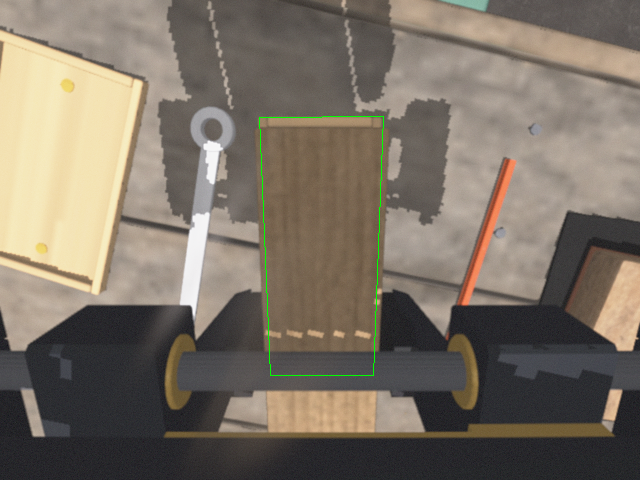

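Emit:
carry_out:
  slide:
    - [1.3,-0.1,0.02]
    - [2.4,-0.1,0.02]
    - [3.0,-0.08,0.02]
    - [3.25,-0.07,0.02]
    - [3.3,-0.07,0.02]
    - [3.3,-0.07,0.02]
  twist:
    - [0,0,-0.05]
    - [0,0,-0.05]
    - [0,0,-0.05]
    - [0,0,-0.05]
    - [0,0,-0.05]
    - [0,0,-0.05]

```text
time: 24.35
tool_pos: [490.6, 215.9, 23.4]
tool_rot: [-0.446, 0.551, -0.445, -0.548]
wrist_force: [-0.0, -0.1, -1.4]
gripper_width: 44.7
```

```bash
python3 - <<'E'
from h import *
s=manip.read_state(); print(s["tool_pos"],s["time"],s["wrist_force"])
print(plan([490.7,215.7,13.5],np.radians(102.1),s))
E
```

```text
[490.60608256 215.87023127  23.38027622] 24.35 [-0.040855   -0.13445407 -1.41641672]
(array([ 0.395, -0.001, -0.007]), array([-0.025, -0.02 ,  0.031]))
```

Emit:
carry_out:
  slide:
    - [0.15,0,0]
    - [0.28,0,0]
    - [0.36,0,0]
    - [0.4,0,0]
    - [0.4,0,0]
  twist:
    - [0,0,0.03]
    - [0,0,0.03]
    - [0,0,0.03]
    - [0,0,0.03]
    - [0,0,0.03]

```text
time: 24.85
tool_pos: [490.7, 215.9, 13.6]
tool_rot: [-0.445, 0.55, -0.446, -0.549]
wrist_force: [-0.2, -0.8, 0.9]
gripper_width: 44.9
```

Emit:
carry_out:
  slide:
    - [0.02,0,0]
    - [0.03,0,0]
  twist:
    - [0,0,0]
    - [0,0,0]

```text
time: 25.05
tool_pos: [490.7, 215.9, 13.6]
tool_rot: [-0.445, 0.55, -0.446, -0.549]
wrist_force: [-3.4, -0.3, 7.7]
gripper_width: 44.6
```

Emit:
carry_out:
  slide:
    - [0,0,0]
    - [0,0,0]
    - [0,0,0]
    - [0,0,0]
    - [0,0,0]
    - [0,0,0]
    - [0,0,0]
  twist:
    - [0,0,0]
    - [0,0,0]
    - [0,0,0]
    - [0,0,0]
    - [0,0,0]
    - [0,0,0]
    - [0,0,0]
  claw: -1

```text
time: 25.75
tool_pos: [490.8, 215.9, 13.6]
tool_rot: [-0.445, 0.55, -0.446, -0.549]
wrist_force: [-0.0, 0.4, -0.7]
gripper_width: 88.1
```

Emit:
carry_out:
  slide:
    - [-0.4,0,0]
    - [-1.2,0,0]
    - [-2.8,0,0]
    - [-4.5,0,0]
    - [-6,0,0]
    - [-6,-1,0]
    - [-6,-1.5,0]
  twist:
    - [0,0,0]
    - [0,0,0]
    - [0,0,0]
    - [0,0,0]
    - [0,0,0]
    - [0,0,0]
    - [0,0,0]

```text
time: 26.45
tool_pos: [529.9, 224.8, 166.8]
tool_rot: [-0.447, 0.551, -0.444, -0.548]
wrist_force: [-0.4, 0.6, 0.2]
gripper_width: 88.3
```

```bash
python3 - <<'E'
from h import *
import pickle
p,s=shot("wrist"); print(s["tool_pos"],s["time"],s["gripper_width"]); pickle.dump((p,s),open("w12.pkl","wb"))
im=p["image"].copy()
cv2.polylines(im,[proj(p,rect(490.7,215.7,np.radians(102.1),45,150,33)).astype(int)],True,(0,0,255),1)
cv2.polylines(im,[proj(p,rect(502.9,428.5,np.radians(90),63,116,32)).astype(int)],True,(255,0,0),1)
cv2.imwrite("pics/w12.png",im)
print(plan([502.9,428.5,105],np.radians(90),s))
E
```

```text
[529.88268361 224.80716274 166.78238973] 26.45 88.29136148083286
(array([ 2.463, -0.617,  8.198]), array([ 1.992, -0.008,  0.057]))
```

View pics/w12.png

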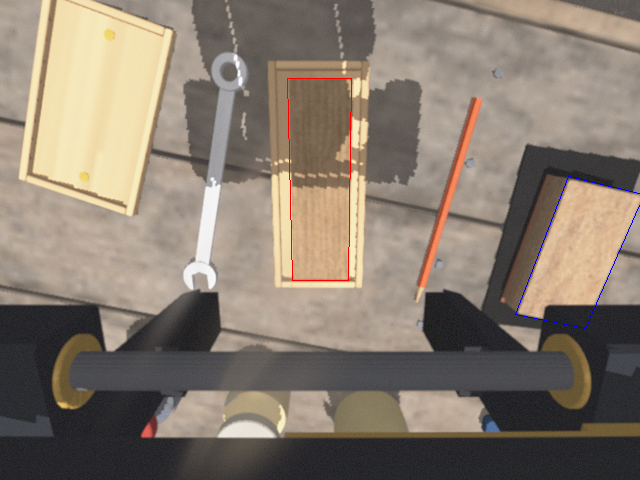

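The oak block lies in tray_long on its predicted outline. Back to the sanding block.

Emit:
carry_out:
  slide:
    - [0,-0.6,8.2]
    - [0,-0.6,8.2]
    - [0,-0.6,8.2]
    - [0,-0.6,8.2]
    - [1.2,-0.6,8.2]
    - [2.2,-0.6,8.2]
    - [2.46,-0.6,8.2]
  twist:
    - [2,0,0.05]
    - [2,0,0.05]
    - [2,0,0.05]
    - [2,0,0.05]
    - [2,0,0.05]
    - [2,0,0.05]
    - [2,0,0.05]

```text
time: 27.2
tool_pos: [499.1, 426.4, 97.7]
tool_rot: [0.496, -0.5, 0.504, 0.5]
wrist_force: [-0.0, -0.6, 0.4]
gripper_width: 87.7
```

```bash
python3 - <<'E'
from h import *
p,s=shot("wrist"); print(s["tool_pos"],s["time"])
print(plan([502.9,428.5,14],np.radians(90),s))
im=p["image"].copy()
cv2.polylines(im,[proj(p,rect(502.9,428.5,np.radians(90),63,116,32)).astype(int)],True,(0,0,255),1)
cv2.imwrite("pics/w13.png",im)
E
```

```text
[499.09000229 426.42882495  97.6776433 ] 27.2
(array([ 3.345, -0.182,  0.109]), array([ 0.002, -0.075, -0.084]))
```

View pics/w13.png

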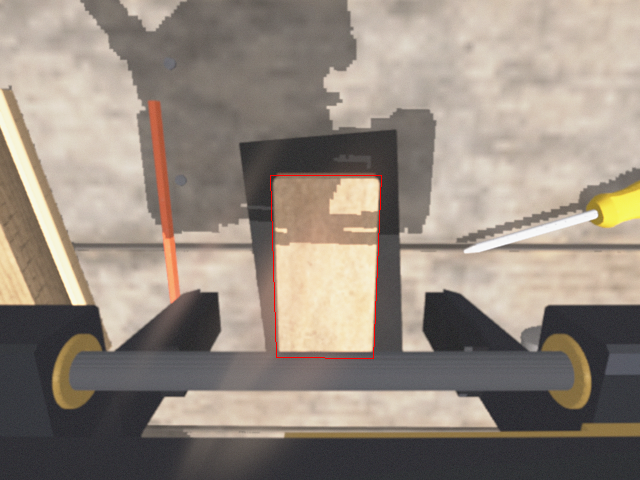

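Emit:
carry_out:
  slide:
    - [1.3,-0.17,0.1]
    - [2.4,-0.15,0.1]
    - [3.0,-0.13,0.1]
    - [3.25,-0.12,0.1]
    - [3.3,-0.12,0.1]
    - [3.3,-0.12,0.1]
  twist:
    - [0,-0.07,-0.08]
    - [0,-0.07,-0.08]
    - [0,-0.07,-0.08]
    - [0,-0.07,-0.08]
    - [0,-0.07,-0.08]
    - [0,-0.07,-0.08]

```text
time: 27.85
tool_pos: [502.9, 428.6, 17.0]
tool_rot: [0.501, -0.5, 0.499, 0.5]
wrist_force: [-0.5, -0.6, 0.5]
gripper_width: 88.2
```

Emit:
carry_out:
  slide:
    - [0,0,0]
    - [0,0,0]
    - [0,0,0]
    - [0,0,0]
    - [0,0,0]
    - [0,0,0]
    - [0,0,0]
  twist:
    - [0,0,0]
    - [0,0,0]
    - [0,0,0]
    - [0,0,0]
    - [0,0,0]
    - [0,0,0]
    - [0,0,0]
  claw: 1
  force: 25

```text
time: 28.55
tool_pos: [503.4, 429.0, 17.9]
tool_rot: [0.501, -0.5, 0.499, 0.5]
wrist_force: [-1.2, -0.8, 6.3]
gripper_width: 63.0
```

Emit:
carry_out:
  slide:
    - [-0.5,0,0]
    - [-1.2,0,0]
    - [-2.5,0,0]
    - [-4.2,0,0]
    - [-4.2,0,0]
  twist:
    - [0,0,0]
    - [0,0,0]
    - [0,0,0]
    - [0,0,0]
    - [0,0,0]

```text
time: 29.05
tool_pos: [507.2, 432.1, 131.8]
tool_rot: [0.506, -0.501, 0.494, 0.499]
wrist_force: [0.5, 0.8, -0.6]
gripper_width: 62.7
```

```bash
python3 - <<'E'
from h import *
s=manip.read_state(); print(s["tool_pos"],s["time"],s["gripper_width"])
print(plan([470.7,30,125],np.radians(82.7),s))
E
```

```text
[507.19792652 432.06888247 131.83182353] 29.05 62.653854802656895
(array([  0.085,   1.45 , -16.086]), array([1.209, 0.108, 0.122]))
```

Emit:
carry_out:
  slide:
    - [0,1.45,-16.1]
    - [0,1.45,-16.1]
    - [0,1.45,-16.1]
    - [0,1.45,-16.1]
    - [0,1.45,-16.1]
    - [0,1.45,-16.1]
    - [0,1.45,-16.1]
    - [0,1.45,-16.1]
  twist:
    - [1.2,0.1,0.12]
    - [1.2,0.1,0.12]
    - [1.2,0.1,0.12]
    - [1.2,0.1,0.12]
    - [1.2,0.1,0.12]
    - [1.2,0.1,0.12]
    - [1.2,0.1,0.12]
    - [1.2,0.1,0.12]

```text
time: 29.85
tool_pos: [470.1, 28.3, 127.7]
tool_rot: [0.531, -0.468, 0.53, 0.467]
wrist_force: [1.2, -0.2, -0.6]
gripper_width: 62.7
```

Emit:
carry_out:
  slide:
    - [0.2,0,-0.5]
    - [0.5,0,-0.6]
    - [0.7,0,-0.6]
  twist:
    - [0,0,0]
    - [0,0,0]
    - [0,0,0]

```text
time: 30.15
tool_pos: [468.0, 13.4, 109.8]
tool_rot: [0.531, -0.467, 0.53, 0.467]
wrist_force: [-0.3, -0.6, -1.7]
gripper_width: 62.9
```

```bash
python3 - <<'E'
from h import *
p,s=shot("wrist"); print(s["tool_pos"],s["time"],s["gripper_width"])
print(plan([470.7,30,21],np.radians(82.7),s))
im=p["image"].copy()
cv2.polylines(im,[proj(p,rect(470.7,30,np.radians(82.7),95,148,10)).astype(int)],True,(0,255,0),1)
cv2.imwrite("pics/w14.png",im)
E
```

```text
[467.97535657  13.40206147 109.82189838] 30.15 62.86109283800008
(array([ 3.554, -0.02 ,  0.668]), array([0.001, 0.013, 0.011]))
```

View pics/w14.png

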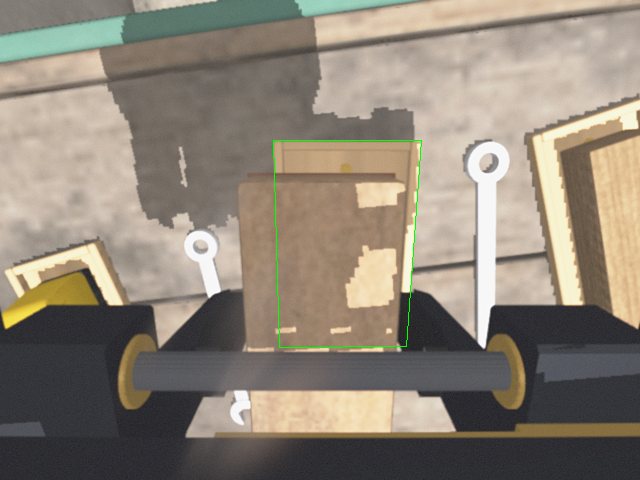

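The tray outline matches. My last move carried the block 17 mm too far sideways, so I'll correct that above the tray before lowering.

Emit:
carry_out:
  slide:
    - [0,0,0.67]
    - [0,0,0.67]
    - [1.2,0,0.67]
    - [2.3,0,0.67]
    - [3.0,0.05,0.67]
    - [3.25,0.05,0.67]
    - [3.3,0.05,0.67]
  twist:
    - [0,0,0]
    - [0,0,0]
    - [0,0,0]
    - [0,0,0]
    - [0,0,0]
    - [0,0,0]
    - [0,0,0]

```text
time: 30.9
tool_pos: [467.6, 31.5, 25.6]
tool_rot: [0.53, -0.467, 0.53, 0.469]
wrist_force: [-0.1, -0.3, -0.8]
gripper_width: 62.5
```

```bash
python3 - <<'E'
from h import *
s=manip.read_state(); print(s["tool_pos"],s["time"],s["wrist_force"])
print(plan([470.7,30,17.5],np.radians(82.7),s))
E
```

```text
[467.63294316  31.49740836  25.63434162] 30.9 [-0.12116258 -0.33232837 -0.76207421]
(array([ 0.325, -0.13 , -0.044]), array([ 0.027,  0.009, -0.023]))
```

Emit:
carry_out:
  slide:
    - [0.05,-0.12,-0.04]
    - [0.15,-0.12,-0.04]
    - [0.24,-0.12,-0.04]
    - [0.3,-0.12,-0.04]
    - [0.32,-0.12,-0.04]
  twist:
    - [0,0,0]
    - [0,0,0]
    - [0,0,0]
    - [0,0,0]
    - [0,0,0]

```text
time: 31.4
tool_pos: [470.6, 30.1, 17.8]
tool_rot: [0.53, -0.467, 0.53, 0.469]
wrist_force: [-2.6, -0.6, 5.7]
gripper_width: 62.8
```

Contact. Release and retreat.

Emit:
carry_out:
  slide:
    - [0,0,0]
    - [0,0,0]
    - [0,0,0]
    - [0,0,0]
    - [0,0,0]
    - [0,0,0]
  twist:
    - [0,0,0]
    - [0,0,0]
    - [0,0,0]
    - [0,0,0]
    - [0,0,0]
    - [0,0,0]
  claw: -1

```text
time: 32.0
tool_pos: [470.6, 30.1, 17.8]
tool_rot: [0.53, -0.467, 0.53, 0.469]
wrist_force: [0.6, -0.5, -0.1]
gripper_width: 88.0
```

Emit:
carry_out:
  slide:
    - [-0.4,0,0]
    - [-1.2,0,0]
    - [-2.8,0,0]
    - [-4.5,0,0]
    - [-6.5,0,0]
    - [-8.5,-2,0]
    - [-9,-4,0]
    - [-9,-4,0]
  twist:
    - [0,0,0]
    - [0,0,0]
    - [0,0,0]
    - [0,0,0]
    - [0,0,0]
    - [0,0,0]
    - [0,0,0]
    - [0,0,0]

```text
time: 32.8
tool_pos: [574.9, 16.9, 247.6]
tool_rot: [0.532, -0.469, 0.528, 0.466]
wrist_force: [-0.3, 0.1, 0.6]
gripper_width: 87.8
```

```bash
python3 - <<'E'
from h import *
import pickle
p,s=shot("wrist"); print(s["tool_pos"],s["time"],s["gripper_width"]); pickle.dump((p,s),open("w15.pkl","wb"))
cv2.imwrite("pics/w15.png",p["image"])
t,_=shot("scene"); cv2.imwrite("pics/s15.png",t["image"])
E
```

```text
[574.88499023  16.92635033 247.64357091] 32.8 87.75328482384452
```

View pics/w15.png

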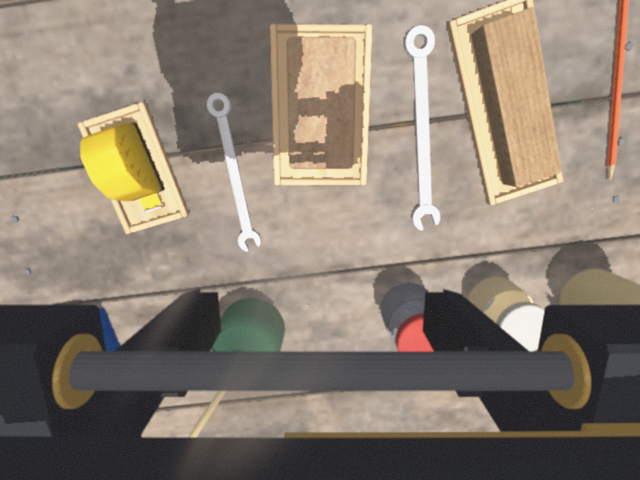

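View pics/s15.png

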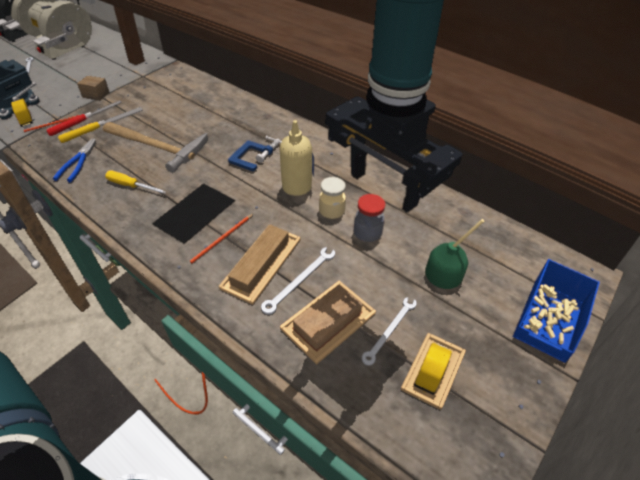

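Everything is in its own tray: tape at (125,165), sanding block at (322,103), oak block at (518,100). The spanners and jar look unmoved. I'll measure the centring.

```bash
python3 - <<'E'
from h import *
import pickle
p,s=pickle.load(open("w15.pkl","rb")); im=p["image"].copy()
im=cv2.convertScaleAbs(im,alpha=1.0)
big=cv2.resize(im[0:240,60:580],None,fx=1.5,fy=1.5,interpolation=cv2.INTER_CUBIC)
a=cv2.resize(im[10:200,260:385],None,fx=3.1,fy=3.1,interpolation=cv2.INTER_CUBIC)
b=cv2.resize(im[0:190,440:575],None,fx=3,fy=3.1,interpolation=cv2.INTER_CUBIC)
cv2.imwrite("pics/w15z.png",np.hstack([a,b]))
E
```

```text
(no output)
```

View pics/w15z.png

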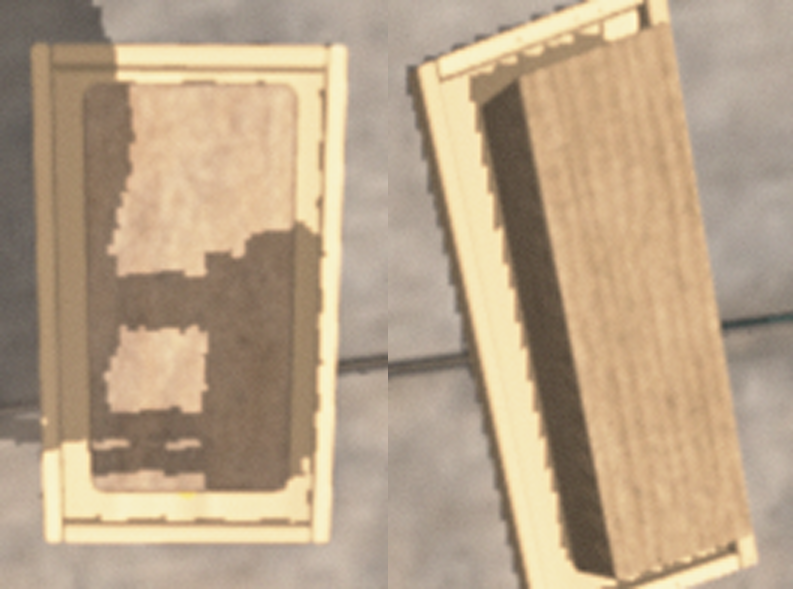

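```bash
python3 - <<'E'
from fit import *
p,_=pickle.load(open("w15.pkl","rb"))
Z=lambda L:[(x/3.1+260-.3,y/3.1+10-.3) for x,y in L]
print("sand");fit(p,Z([(83,84),(297,82),(294,491),(90,491)]),63,116,32,(470,30))
print("wide");fit(p,Z([(32,44),(348,44),(330,542),(46,542)]),95,148,10,(470,30))
Y=lambda L:[((x-387.5)/3+440-.3,y/3.1-.3) for x,y in L]
print("oak");fit(p,Y([(519,80),(666,22),(752,533),(617,581)]),45,150,33,(490,215))
t,_=shot("scene")
for n,z in (("spanner_large",0),("spanner_small",0),("nail_jar",0)):
    print(n,[w(t,x["position"],z)[0] for x in manip.landmark_of(t,n)[:1]])
p,_=shot("wrist")
print([(w(p,x["position"],3)[0],x["p"]) for x in manip.landmark_of(p,"tape_measure")[:1]])
a,b=cv2.imread("pics/scene0.png"),cv2.imread("pics/s15.png")
for n,(x0,y0,x1,y1) in dict(large=(262,245,296,312),small=(362,296,392,364),jar=(353,194,386,250)).items():
    r=cv2.matchTemplate(b[y0-6:y1+6,x0-6:x1+6],a[y0:y1,x0:x1],cv2.TM_CCOEFF_NORMED); _,v,_,l=cv2.minMaxLoc(r); print(n,v,l)
E
```

```text
sand
[470.2  30.6] yaw deg 83.17105013886388 rms px 1.7609759171527128 measured sides [ 63.2 113.7  60.7 113.2]
wide
[470.8  30. ] yaw deg 82.693470106511 rms px 0.4828973475541579 measured sides [ 94.4 147.5  94.4 147.4]
oak
[490.5 216. ] yaw deg 102.1294618431961 rms px 1.198499478416426 measured sides [ 44.3 148.2  43.5 148.2]
spanner_large [array([504. , 125.5,   0. ])]
spanner_small [array([522.9, -73. ,   0. ])]
nail_jar [array([686.3,  95.2,   0. ])]
[(array([ 504. , -165.9,    3. ]), 0.65)]
large 0.7802181243896484 (6, 6)
small 0.5896002054214478 (6, 6)
jar 0.9996266961097717 (6, 6)
```

```bash
python3 -c "
from rig import manip
print(manip.read_state()['time']); print(manip.close_job())"
```

```text
33.2
the job is handed in; nothing more can be done
None
```

All three things are in their own trays, and I handed the job in at 33.2 s, well under the 109 s limit. I moved the sanding block to the mat first. Then I put the tape measure in the smallest tray, the oak block in the longest, and the sanding block from the mat into the widest.

**Last checks (wrist camera):**
- **Sanding block:** within about 1 mm of the tray's centre and 0.5° of its long axis.
- **Oak block:** within about 1 mm of the centre and 0.1° of the long axis.
- **Tape measure:** standing upright, with the network placing its origin about 2 mm from the tray's centre. I did not fit its outline again after the last move.
- **Spanners and jar:** comparing the scene picture with the first one showed no shift. The jar matched almost perfectly (0.99). The spanners matched less well (0.78 and 0.59), perhaps because of shadows and the moved blocks. The network's points for the bystanders were 2–5 mm from its first estimates, which is about its usual scatter.
- **Forces:** contact forces stayed under about 8 N in every reading I took.

One slip on the way: I overshot tray_wide by about 17 mm sideways while still above it, and corrected it before lowering the block.

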